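# Turn round the mirrored knee plates in the staging rack

### The job

Three L-shaped steel knee plates lean in the blue staging rack for the welder; each should stand with its tall leg at the red fence and its foot pointing away from it, but some were put in as the mirror image, with the foot towards the fence. Lift out only the mirrored plates, turn each one back to front and set it down again in an empty row, one plate to a row, leaning back on the rack with its bottom edge flat on the seat and its straight heel edge pushed flush against the red fence. Put them down gently, and do not disturb the plate that is already right or the other things on the bench.

Things in the scene. Friction and masses are not known exactly. Their poses are not given: they have to be found in the camera images.
- rack: blue staging rack fixed to the bench, 270 mm (x) by 182 mm (y); origin under its centre on the bench top, x across the three rows, away from the robot, y towards the red fence. Plates in it lean 30 degrees towards -x: in this frame a plate's upward direction is (-0.5, 0, 0.866) and its free face points to (0.866, 0, 0.5). A blue cheek 40 mm high closes the end opposite the fence
- fence: red fence of the rack; origin: middle of the top edge of its inner face. A rigid upright plate, 95 mm high, across the ends of all rows (rack y = 85 mm), square to them; above it all is open. Axes as the rack's
- row1 (a point): where the plate origin belongs for a plate seated home in the near row and flush with the fence; 36 mm above the bench, 60 mm from the fence. The row's seat (170 mm long, 30 mm deep, no lip) runs along the rack's y; behind the plate is a back strip 50 mm tall, square to the seat. Rows are 75 mm apart; axes as the rack's
- row2 (a point): where the plate origin belongs for a plate seated home in the middle row and flush with the fence; 36 mm above the bench, 60 mm from the fence. The row's seat (170 mm long, 30 mm deep, no lip) runs along the rack's y; behind the plate is a back strip 50 mm tall, square to the seat. Rows are 75 mm apart; axes as the rack's
- row3 (a point): where the plate origin belongs for a plate seated home in the far row and flush with the fence; 36 mm above the bench, 60 mm from the fence. The row's seat (170 mm long, 30 mm deep, no lip) runs along the rack's y; behind the plate is a back strip 50 mm tall, square to the seat. Rows are 75 mm apart; axes as the rack's
- plate_a: knee plate: flat L cut from bare 8 mm steel, 0.5 to 0.8 kg, both faces alike. Leg 50 mm wide, 135 mm tall; foot 45 mm high; bottom edge 120 mm. Origin: middle of the bottom edge, mid-thickness. x: along the bottom edge from heel to toe, z: up the leg, y: square to the face. Leg's middle at x = -35 mm. Stands in any row, either way round
- plate_b: knee plate: flat L cut from bare 8 mm steel, 0.5 to 0.8 kg, both faces alike. Leg 50 mm wide, 135 mm tall; foot 45 mm high; bottom edge 120 mm. Origin: middle of the bottom edge, mid-thickness. x: along the bottom edge from heel to toe, z: up the leg, y: square to the face. Leg's middle at x = -35 mm. Stands in any row, either way round
- plate_c: knee plate: flat L cut from bare 8 mm steel, 0.5 to 0.8 kg, both faces alike. Leg 50 mm wide, 135 mm tall; foot 45 mm high; bottom edge 120 mm. Origin: middle of the bottom edge, mid-thickness. x: along the bottom edge from heel to toe, z: up the leg, y: square to the face. Leg's middle at x = -35 mm. Stands in any row, either way round
- plate_a_heel (a point): heel corner of that plate: where the leg's straight outer edge meets the bottom edge, mid-thickness, 60 mm from the plate's origin along its -x
- plate_b_heel (a point): heel corner of that plate: where the leg's straight outer edge meets the bottom edge, mid-thickness, 60 mm from the plate's origin along its -x
- plate_c_heel (a point): heel corner of that plate: where the leg's straight outer edge meets the bottom edge, mid-thickness, 60 mm from the plate's origin along its -x
- gearbox: square aluminium gearbox housing, 85 x 85 x 90 mm, a bystander; origin under its centre
- tube: offcut of 30 x 30 mm square steel tube, 130 mm long along its x, lying on the bench, a bystander; origin under its centre
- wrench: open-ended wrench 170 mm long lying along its x, a bystander
There are look-alikes about, which are no part of the job. What is shaped like the plate_b but brown or turquoise is not meant. Leave any pink look-alike of the plate_a alone.

How it is judged:
At the end, for the whole second after the job is handed in: All three plates stand in the rack, one to a row, released and still: heel edge no more than 2 mm from the red fence, foot pointing away from it, origin within 4 mm of its row line and 3 mm of the seated height, leaning 30 degrees within 4 degrees, bottom edge along the row within 0.04 rad (y of plate_a_heel in the frame of rack between 0.083 and 0.089 m and (x of plate_a in the frame of rack between -0.079 and -0.071 m or x of plate_a in the frame of rack between -0.004 and 0.004 m or x of plate_a in the frame of rack between 0.071 and 0.079 m) and z of plate_a in the frame of rack between 0.033 and 0.039 m and angle between plate_a's own z axis and vertical between 0.4536 and 0.5936 rad and angle between the x axis of each of plate_a, plate_b, plate_c and the y axis of rack, either way round below 0.04 rad and linear speed of each of plate_a, plate_b, plate_c below 0.02 m/s and y of plate_b_heel in the frame of rack between 0.083 and 0.089 m and (x of plate_b in the frame of rack between -0.079 and -0.071 m or x of plate_b in the frame of rack between -0.004 and 0.004 m or x of plate_b in the frame of rack between 0.071 and 0.079 m) and z of plate_b in the frame of rack between 0.033 and 0.039 m and angle between plate_b's own z axis and vertical between 0.4536 and 0.5936 rad and y of plate_c_heel in the frame of rack between 0.083 and 0.089 m and (x of plate_c in the frame of rack between -0.079 and -0.071 m or x of plate_c in the frame of rack between -0.004 and 0.004 m or x of plate_c in the frame of rack between 0.071 and 0.079 m) and z of plate_c in the frame of rack between 0.033 and 0.039 m and angle between plate_c's own z axis and vertical between 0.4536 and 0.5936 rad); the robot touches nothing.
It fails at once if the plate that already stood right is disturbed (moved over 15 mm) (distance of plate_b from where it was at the start of the episode above 0.015 m).
It fails at once if a bystander is disturbed (moved over 25 mm) (distance of any of gearbox, tube, wrench from where it was at the start of the episode above 0.025 m).
It fails at once if a mirrored plate is let go over 10 mm above the seat (dropped) ((contact force between the fingers and plate_a below 0.2 N and z of plate_a in the frame of rack above 0.046 m) or (contact force between the fingers and plate_c below 0.2 N and z of plate_c in the frame of rack above 0.046 m)).
It fails at once if a plate is rammed into the fence (over 40 N) (contact force between any of plate_a, plate_b, plate_c and fence above 40 N).
It also fails if it takes over 69 s, if anything falls off the work surface, if the arm or the gripper's body presses on something with over 40 N, if the wrist force passes 120 N, or if a joint passes its speed limit or range.

### The arm

A 7-joint arm with a two-finger parallel gripper is mounted at the origin on the work surface. World frame = base frame: x ahead of the robot, y to its left, z up, the work surface at z = 0. Lengths are in m, angles in rad, forces in N, time in s.
With the tool pointing down it reaches from about 0.425 to 0.925 m from the base axis. Payload 6.8 kg.
Tool frame: the origin (TCP) lies on the centre line of the jaws, within the pads' length; the fingertips stand 14 mm ahead of it and the grasp point (between the pads) lies 5 mm behind it (r.tips_ahead is the distance from the TCP to the fingertips, in m); z points along the fingers, y is the line along which they close (so a half turn about z gives the same grasp; the last joint's range is limited). The gripper opens to 85 mm and grips with 20 to 120 N. Pads are 22 mm wide; open, the fingers measure 114 mm over their backs; the gripper's body (76 mm by 85 mm) begins 54 mm behind the grasp point. The pads swing forward as they close: fully open they stand 13 mm farther back than shut.
Start: joints at [1.132, 0.477, 0.022, 1.555, -0.011, 1.109, -0.083], TCP at [0.219, -0.638, 0.245] pointing down, gripper open.
Joint ranges: [-2.96, 2.96], [-0.34, 2.1], [-1.41, 1.46], [0.24, 2.44], [-1.37, 4.51], [0.17, 1.92], [-2.96, 2.96]. Speed limits (rad/s): [2.39, 2.39, 3.14, 3.14, 3.14, 3.14, 3.14].

### API

Orientations are given as a rotation vector (axis times angle).
In Python, from bench import r, eyes gives the robot as it stands.
- The arm moves only by the tool step_arm, never from a script. Its argument "rows" is a list of rows, each a list of 6 numbers: the shift along the world's x, y, z in units of 60 cm (1.0 is 60 cm), then the turn, a rotation vector about the world's x, y, z in units of pi rad (1.0 is pi rad). In form: [[x, y, z, rx, ry, rz], ...]. A call has 1 to 5 rows; each row is the pose to reach, as a shift and turn from the pose commanded when the call began, turning the shorter way round; what a row does not reach only later rows make up. A row lasts 1/12 s, in which the tool goes at most 41.7 mm and 7.16 degrees, less where a joint would pass 70% of its speed; a pose out of reach is approached as far as the arm can. A call with a number of a shift or a turn outside -1 to 1 is refused whole. A call with a gripper value outside its range is refused whole. "jaw" is the closure, from 0 (fully open) to 1 (shut), set as the call begins (left out, the last holds). The fingers move at their own pace and stop on an object; "squeeze" is the grip in N (left out, the last holds). Time passes only in rows, so rows that repeat a pose let the fingers close. It gives the time, the measured TCP pose, the force, the opening and the grip force at its end, in the units of the state.
- r.get_obs(): the state, without advancing time (a new reading comes with each control period).
- eyes.grab_frame(name): name is "side" or "top"; returns the picture (420x560x3 uint8, red, green, blue); there is no depth.
- eyes.camera_info(name): a dict with "mtx" (3x3 intrinsics, pixels), "k1" (the pictures are not rectified: a ray, as slopes to the right and down, at radius r is drawn at 1 + k1 r^2 times it, then the intrinsics apply), "extrinsics" (4x4, takes a point from camera to world coordinates). Camera axes: x right, y down, z forward; pixel columns grow to the right and rows downward; lengths in m; the calibration is good to about 2 mm. A picture is of the moment at which its call begins. camera_info takes no time and is no camera call.
- r.hand_in(): hands the job in; it is judged then, once.
The state is a dict: "clock": time; "joints": joint angles; "qvel": joint speeds; "tau": joint torques, N m; "tcp_pos": TCP position; "orientation": TCP orientation; "contact_force": force on the tool from outside, world axes, zero at the start; "moment": the same for the moment, N m; "grip_width": finger opening in m; "gripper_force": force on a finger pad.
Only numpy, scipy, OpenCV 4.12 (cv2) and the standard library are available. Lean on these libraries where they do the work, as an engineer would, in place of code of your own. Each camera call takes 0.05 s, during which the arm holds its last target. There are 200 camera calls.

## Working session

There is one attempt and no reset: what is moved stays moved. The work goes in short steps, Python scripts to look and compute and a tool call to move; the robot and the scene stay as the last step left them, time stands still between calls to the robot, and variables do not carry over. Pictures are saved under pics/ and viewed, at most 10 in all, crops included, and the job is handed in when it is done.

Besides the shell and the picture viewer there is one more tool, called after "Emit:" as a command line: name --pt "numbers of a row" for each row, then --argument value for the rest. step_arm: Moves the arm, as the interface text tells. Shifts and turns lie within -1 to 1; 1 stands for 60 cm of shift or pi rad of turn. Its arguments: {"type":"object","properties":{"rows":{"type":"array"},"jaw":{"type":"number"},"squeeze":{"type":"number"}},"required":["rows"]}

```bash
mkdir -p pics; ls; python3 - <<'E'
from bench import r,eyes
import cv2,numpy as np
for n in("side","top"):
    im=eyes.grab_frame(n); cv2.imwrite(f"pics/{n}0.png",im[:,:,::-1]); np.save(f"pics/{n}0.npy",im)
    print(n,eyes.camera_info(n))
print(r.get_obs(), r.tips_ahead)
E
```

```text
pics
side {'mtx': array([[493.41731168,   0.        , 266.36888575],
       [  0.        , 493.41731168, 208.37451649],
       [  0.        ,   0.        ,   1.        ]]), 'k1': 0.04574671274179642, 'extrinsics': array([[-0.88080653, -0.28210778,  0.38025658,  0.0247459 ],
       [-0.4734242 ,  0.53666624, -0.69846895,  0.84286784],
       [-0.00702735, -0.79523867, -0.60625578,  0.82321168],
       [ 0.        ,  0.        ,  0.        ,  1.        ]])}
top {'mtx': array([[543.19898782,   0.        , 280.80278624],
       [  0.        , 543.19898782, 210.28187317],
       [  0.        ,   0.        ,   1.        ]]), 'k1': -0.07968544036039082, 'extrinsics': array([[ 0.00904168, -0.97755701,  0.21047694,  0.17491171],
       [-0.9999543 , -0.0081853 ,  0.0049396 , -0.00691772],
       [-0.00310593, -0.21051199, -0.97758634,  1.69882498],
       [ 0.        ,  0.        ,  0.        ,  1.        ]])}
{'clock': 0.1, 'joints': array([ 1.1319181 ,  0.47772755,  0.02235101,  1.55637907, -0.01147969,
        1.10929246, -0.08309121]), 'qvel': array([-6.02643760e-04, -4.14832964e-04,  7.27345510e-04, -2.83261931e-03,
        9.42456379e-05,  9.80440002e-04, -4.78358268e-04]), 'tau': array([ 4.21103759e-03, -5.97763002e+01,  1.61375050e+00, -2.81957781e+01,
        1.28966695e-02,  5.01554881e-03,  2.81930511e-06]), 'tcp_pos': array([ 0.21903559, -0.63792015,  0.24440512]), 'orientation': array([-3.09711274e+00, -5.16998859e-01,  6.56146935e-04]), 'contact_force': array([-0.51365124,  0.44720574, -0.71994794]), 'moment': array([-0.00348708, -0.02449258,  0.0061916 ]), 'gripper_force': 0.0, 'grip_width': 0.08555522079512774} 0.014
```

View pics/side0.png

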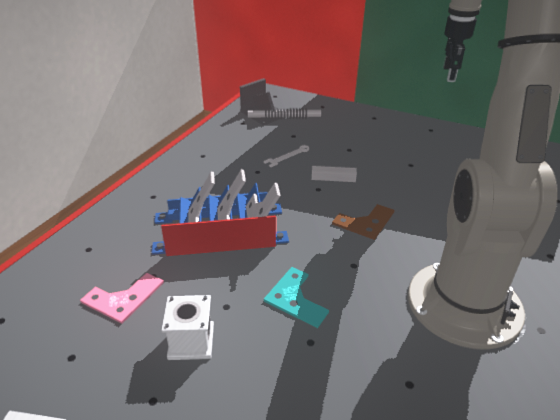

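View pics/top0.png

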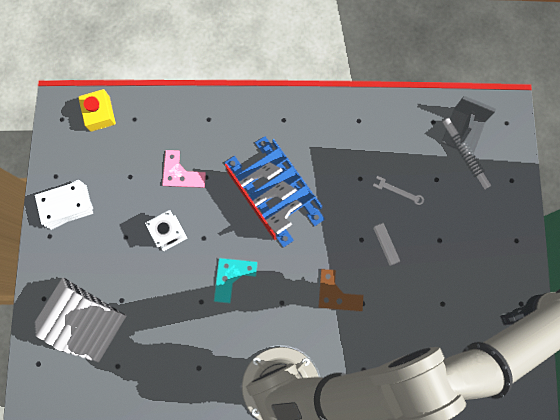

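Top view: the rack sits at about (275,190). The look-alikes lie flat on the bench: pink (182,172), turquoise (235,278) and brown (340,292). The only bare steel Ls are in the rack, so I'll take a close crop of those.

```bash
python3 - <<'E'
import cv2,numpy as np
a=cv2.imread("pics/side0.png")[165:265,140:300]; b=cv2.imread("pics/top0.png")[125:255,215:335]
a=cv2.resize(a,(800,500),interpolation=cv2.INTER_CUBIC); b=cv2.resize(b,(550,596),interpolation=cv2.INTER_CUBIC)
cv2.imwrite("pics/cs.png",a);cv2.imwrite("pics/ct.png",b)
E
```

```text
(no output)
```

View pics/cs.png

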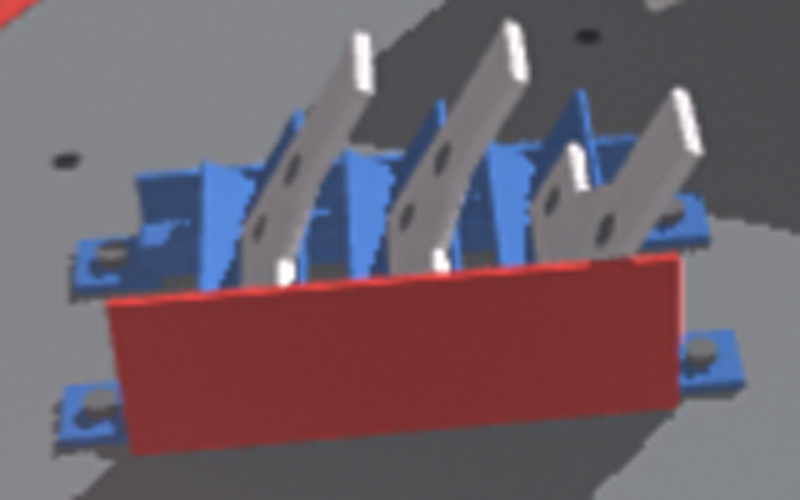

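View pics/ct.png

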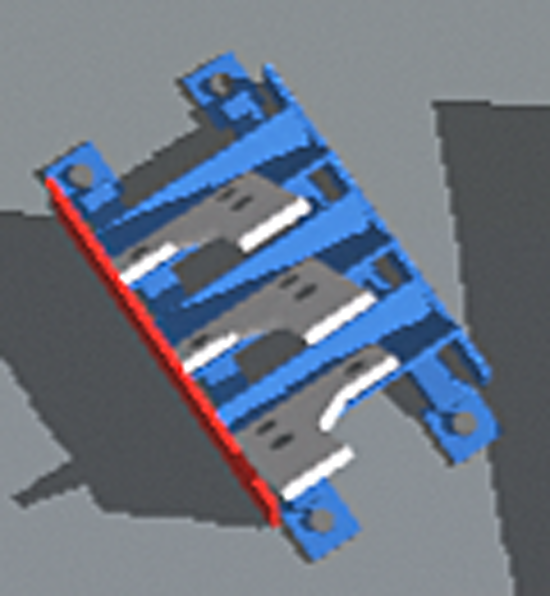

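Near row (crop-top 318,475): the leg is at the fence, so it is correct and is plate_b. The middle row (340,317) and far row (275,225) have legs at the cheek end, so both are mirrored. Next I'll triangulate the bright leg-top edges and the fence corners.

```bash
cat > h.py <<'E'
import cv2,numpy as np
from bench import r,eyes
C={n:eyes.camera_info(n) for n in("side","top")}
def ray(n,p):
    c=C[n];K=c["mtx"];d=np.array([(p[0]-K[0,2])/K[0,0],(p[1]-K[1,2])/K[1,1]]);u=d.copy()
    for _ in range(20):u=d/(1+c["k1"]*(u@u))
    E=c["extrinsics"];v=E[:3,:3]@[*u,1];return E[:3,3],v/np.linalg.norm(v)
def tri(ps,pt):
    (a,u),(b,v)=ray("side",ps),ray("top",pt)
    s=np.linalg.lstsq(np.c_[u,-v],b-a,rcond=None)[0];P,Q=a+s[0]*u,b+s[1]*v
    return (P+Q)/2,np.linalg.norm(P-Q)
def onz(n,p,z):
    a,u=ray(n,p);return a+u*(z-a[2])/u[2]
def proj(n,P):
    c=C[n];E=c["extrinsics"];q=E[:3,:3].T@(np.asarray(P)-E[:3,3]);u=q[:2]/q[2];u=u*(1+c["k1"]*(u@u))
    return c["mtx"][:2,:2]@u+c["mtx"][:2,2]
E
python3 - <<'E'
from h import *
R={"side":(140,165,160,100),"top":(215,125,120,130)}
for n,(x0,y0,w,h) in R.items():
    im=np.load(f"pics/{n}0.npy")[y0:y0+h,x0:x0+w].astype(int)
    m=(im.min(2)>185).astype(np.uint8)
    k,l,st,c=cv2.connectedComponentsWithStats(m,connectivity=8)
    for i in range(1,k):
        if st[i,4]>4:
            pts=np.argwhere(l==i)[:,::-1].astype(np.float32)
            wt=im.min(2)[l==i]
            rr=cv2.minAreaRect(pts); print(n,"white",st[i,4],(c[i]+[x0,y0]).round(1),"crop",((c[i]+.5)*(5 if n=="side" else 4.583)).round(), np.round(rr[1],1),round(rr[2]))
    red=((im[:,:,0]>90)&(im[:,:,1]<70)&(im[:,:,2]<80)).astype(np.uint8)
    k,l,st,c=cv2.connectedComponentsWithStats(red); i=1+np.argmax(st[1:,4])
    cnt=cv2.findContours((l==i).astype(np.uint8),0,2)[0][0]
    bx=cv2.approxPolyDP(cnt,2.5,True)[:,0]+[x0,y0]; print(n,"red",st[i,4],bx.tolist())
E
```

```text
side white 29 [242.8 174.9] crop [516.  52.] [10.3  2.5] 82
side white 32 [212.  176.8] crop [363.  62.] [10.  2.] 90
side white 34 [277.  188.8] crop [687. 122.] [12.6  2.4] 76
side white 22 [255.3 197.9] crop [579. 167.] [8.3 2.3] 82
side white 10 [227.8 216.7] crop [442. 261.] [3. 2.] 90
side white 13 [196.8 219. ] crop [287. 272.] [4. 2.] 90
side red 3427 [[274, 216], [162, 226], [166, 255], [274, 246]]
top white 53 [274.4 173.5] crop [274. 224.] [ 3.1 16.4] 56
top white 36 [246.8 182. ] crop [148. 264.] [ 2.5 13.3] 56
top white 51 [288.6 193.9] crop [340. 318.] [ 2.8 16.6] 56
top white 32 [260.1 201.5] crop [209. 353.] [ 2.5 13. ] 56
top white 57 [291.9 209.9] crop [355. 392.] [ 3.9 21.3] 47
top white 53 [283.9 227.7] crop [318. 473.] [ 2.8 17.2] 56
top red 357 [[225, 164], [235, 184], [272, 237], [276, 238]]
```

```bash
python3 - <<'E'
from h import *
L={}
for k,s,t in((1,(277,188.8),(283.9,227.7)),(2,(242.8,174.9),(288.6,193.9)),(3,(212,176.8),(274.4,173.5))):
    L[k],e=tri(s,t); print(k,L[k].round(4),"gap",round(e,4), "top@z", onz("top",t,.1529).round(4),"side@z",onz("side",s,.1529).round(4))
th=[56-0,]
d=L[3]-L[2];print("2->3",d,np.degrees(np.arctan2(d[1],d[0])),np.linalg.norm(d))
for nm,t in(("foot3",(246.8,182)),("foot2",(260.1,201.5))):print(nm,onz("top",t,.075).round(4))
print("footb",tri((255.3,197.9),(291.9,209.9)))
for n,pp in(("side",((274,216),(162,226))),("top",((225,164),(276,238)))):
    P=[onz(n,p,.095) for p in pp];d=P[1]-P[0];print(n,"fence",np.round(P,4).tolist(),np.linalg.norm(d),np.degrees(np.arctan2(d[1],d[0])))
# inner fence edge in the top view: red-mask right boundary line fit
im=np.load("pics/top0.npy").astype(int);W=[]
for v in range(170,234):
    row=im[v,215:300];m=np.where((row[:,0]>90)&(row[:,1]<70)&(row[:,2]<80))[0]
    if len(m):
        W.append(onz("top",(215+m.max()+.5,v),.095)[:2])
W=np.array(W);vx,vy,cx,cy=cv2.fitLine(W.astype(np.float32),cv2.DIST_HUBER,0,.01,.01).ravel();print("inner line dir",np.degrees(np.arctan2(vy,vx)),"pt",cx,cy)
E
```

```text
1 [ 0.4575 -0.0081  0.1532] gap 0.0026 top@z [ 0.4563 -0.0085  0.1529] side@z [ 0.4591 -0.0083  0.1529]
2 [ 0.5583 -0.0209  0.1539] gap 0.0032 top@z [ 0.557  -0.0215  0.1529] side@z [ 0.5608 -0.0221  0.1529]
3 [0.6202 0.0216 0.1542] gap 0.0037 top@z [0.6188 0.0208 0.1529] side@z [0.6233 0.0202 0.1529]
2->3 [0.06187843 0.04248073 0.00021298] 34.4703469408068 0.07505730185920384
foot3 [0.6132 0.1073 0.075 ]
foot2 [0.5516 0.0651 0.075 ]
footb (array([ 0.527338  , -0.03090184,  0.08742957]), np.float64(0.00845241482547774))
side fence [[0.4512, 0.0219, 0.095], [0.6644, 0.1764, 0.095]] 0.2633593131537289 35.94229762672787
top fence [[0.6647, 0.1745, 0.095], [0.4354, 0.0148, 0.095]] 0.2794583051903031 -145.14164445566408
inner line dir 34.89192 pt 0.52861637 0.07566628
```

```bash
cat >> h.py <<'E'
from scipy.spatial.transform import Rotation as Ro
YAW=np.radians(34.6);ex=np.array([np.cos(YAW),np.sin(YAW),0]);ey=np.array([-np.sin(YAW),np.cos(YAW),0]);ez=np.array([0,0,1.])
up=-.5*ex+.866025*ez; nrm=.866025*ex+.5*ez
O=.515*ex-.3244*ey   # rack origin (fence -.2394)
def RT(sgn=1):  # tool z down the plate, tool y = sgn*normal
    y=sgn*nrm;z=-up;return Ro.from_matrix(np.c_[np.cross(y,z),y,z])
def leg(k,s,y): return O+ex*(k-2)*.075+ez*.036+up*s+ey*y   # point on leg axis, rack y
def go(P,R=None,obs=None):
    o=obs or r.get_obs();d=(np.asarray(P)-o["tcp_pos"])/.6
    t=((R*Ro.from_rotvec(o["orientation"]).inv()).as_rotvec()/np.pi) if R else np.zeros(3)
    print("go",np.r_[d,t].round(4).tolist())
def where():
    o=r.get_obs();q=o["tcp_pos"]-O;R=Ro.from_rotvec(o["orientation"]).as_matrix()
    print("t",round(o["clock"],2),"rack",np.round([q@ex,q@ey,q[2]],4),"F",np.round([o["contact_force"]@e for e in(ex,ey,ez)],1),"w",round(o["grip_width"],4),"gf",round(o["gripper_force"],1),"j",o["joints"].round(2),"tilt z.up",round(-R[:,2]@up,5),"y.n",round(R[:,1]@nrm,5))
E
python3 - <<'E'
from h import *
print(leg(3,108,0) if 0 else leg(3,.135,-.010).round(4),leg(2,.135,-.010).round(4))
P=leg(3,.108+.16,-.010);print(P)
o=r.get_obs();mid=(P+o["tcp_pos"])/2;go(mid,RT(1));go(P,RT(1))
E
```

```text
[0.62   0.0214 0.1529] [ 0.5582 -0.0211  0.1529]
[ 0.56523713 -0.01632005  0.2680947 ]
go [0.2885, 0.518, 0.0197, -0.0603, -0.1832, 0.5717]
go [0.577, 1.036, 0.0395, -0.0603, -0.1832, 0.5717]
```

Emit:
step_arm --pt "0.16 0.29 0.08 -0.02 -0.06 0.19" --pt "0.16 0.29 0.08 -0.02 -0.06 0.19" --pt "0.16 0.29 0.08 -0.02 -0.06 0.19" --pt "0.16 0.29 0.08 -0.02 -0.06 0.19" --pt "0.16 0.29 0.08 -0.02 -0.06 0.19" --jaw 0.45 --squeeze 100

```text
clock: 0.52
tcp_pos: [0.3163, -0.4617, 0.2935]
orientation: [2.714, 1.366, 0.264]
contact_force: [0.2, 0.2, 0.7]
grip_width: 0.0467
gripper_force: 0.0
```

```bash
python3 -c "
from h import *
where();go(leg(3,.268,-.010),RT(1))"
```

```text
t 0.52 rack [-0.5168 -0.2352  0.2935] F [0.3 0.  0.7] w 0.0467 gf 0.0 j [ 1.13  0.2  -0.21  1.85 -0.13  0.98  0.36] tilt z.up 0.92854 y.n 0.34794
go [0.4149, 0.7423, -0.0424, -0.0395, -0.1224, 0.3809]
```

Emit:
step_arm --pt "0.2 0.36 0.02 -0.02 -0.06 0.19" --pt "0.2 0.36 0.02 -0.02 -0.06 0.19" --pt "0.2 0.36 0.02 -0.02 -0.06 0.19" --pt "0.2 0.36 0.02 -0.02 -0.06 0.19" --pt "0.2 0.36 0.02 -0.02 -0.06 0.19"

```text
clock: 0.93
tcp_pos: [0.4165, -0.2804, 0.3033]
orientation: [2.105, 2.035, 0.488]
contact_force: [0.5, -0.3, 0.4]
grip_width: 0.0467
gripper_force: 0.0
```

Emit:
step_arm --pt "0.1 0.25 0.02 -0.02 -0.06 0.19" --pt "0.1 0.25 0.02 -0.02 -0.06 0.19" --pt "0.1 0.25 0.02 -0.02 -0.06 0.19" --pt "0.1 0.25 0.02 -0.02 -0.06 0.19" --pt "0.1 0.25 0.02 -0.02 -0.06 0.19"

```text
clock: 1.35
tcp_pos: [0.4778, -0.1244, 0.3164]
orientation: [1.317, 2.502, 0.662]
contact_force: [-0.9, 0.6, -0.4]
grip_width: 0.047
gripper_force: 0.0
```

```bash
python3 -c "
from h import *
where();go(leg(3,.268,-.010),RT(1))"
```

```text
t 1.35 rack [-0.1923 -0.0493  0.3164] F [-0.4  1.  -0.4] w 0.047 gf 0.0 j [ 0.96  0.03 -0.57  2.08 -0.57  0.83  1.34] tilt z.up 0.99998 y.n 0.99998
go [0.1457, 0.1801, -0.0805, 0.0009, -0.0019, 0.0006]
```

Emit:
step_arm --pt "0.1457 0.1801 -0.08 0.0009 -0.0019 0.0006" --pt "0.1457 0.1801 -0.08 0.0009 -0.0019 0.0006" --pt "0.1457 0.1801 -0.08 0.0009 -0.0019 0.0006" --pt "0.1457 0.1801 -0.08 0.0009 -0.0019 0.0006" --pt "0.1457 0.1801 -0.08 0.0009 -0.0019 0.0006"

```text
clock: 1.77
tcp_pos: [0.5644, -0.0189, 0.2661]
orientation: [1.326, 2.495, 0.67]
contact_force: [0.2, -0.0, 0.8]
grip_width: 0.047
gripper_force: 0.0
```

```bash
python3 -c "
from h import *
where();go(leg(3,.138,-.010),RT(1));go(leg(3,.108,-.010),RT(1))
for n in ('side','top'): cv2.imwrite(f'pics/{n}1.png',eyes.grab_frame(n)[:,:,::-1])
a=cv2.imread('pics/side1.png')[120:260,140:320];b=cv2.imread('pics/top1.png')[110:250,215:335]
cv2.imwrite('pics/m1.png',np.hstack([cv2.resize(a,(450,350)),cv2.resize(b,(300,350))]))"
```

```text
t 1.77 rack [-0.0611 -0.0117  0.2661] F [ 0.1 -0.1  0.8] w 0.047 gf 0.0 j [ 0.71  0.19 -0.67  2.06 -0.39  0.56  0.96] tilt z.up 1.0 y.n 0.99994
go [0.0905, 0.0658, -0.1843, -0.001, -0.0015, 0.0029]
go [0.1111, 0.08, -0.2276, -0.001, -0.0015, 0.0029]
```

View pics/m1.png

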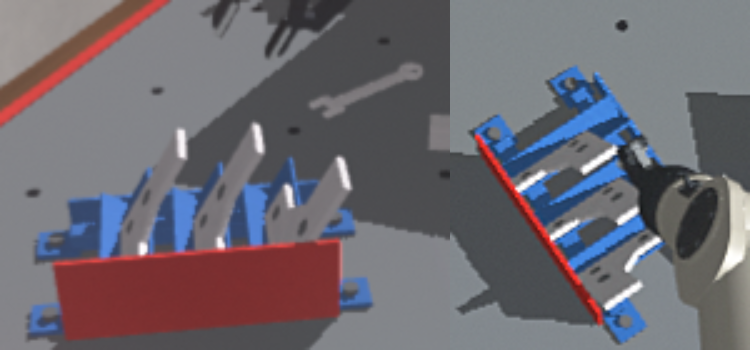

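The top picture shows the jaws in line with the far leg (montage 620,145), and nothing has been disturbed. Descending.

Emit:
step_arm --pt "0.03 0.02 -0.06 0 0 0" --pt "0.06 0.04 -0.12 0 0 0" --pt "0.09 0.062 -0.18 0 0 0.001" --pt "0.09 0.062 -0.18 0 0 0.001" --pt "0.09 0.062 -0.18 0 0 0.001"

```text
clock: 2.28
tcp_pos: [0.6164, 0.0124, 0.1568]
orientation: [1.333, 2.494, 0.664]
contact_force: [0.5, -0.2, 0.6]
grip_width: 0.0469
gripper_force: 0.0
```

```bash
python3 -c "
from h import *
where();go(leg(3,.108,-.010),RT(1))"
```

```text
t 2.28 rack [-0.0006 -0.0154  0.1568] F [ 0.3 -0.4  0.6] w 0.0469 gf 0.0 j [ 0.5   0.42 -0.57  2.06 -0.24  0.3   0.82] tilt z.up 0.99998 y.n 0.99988
go [0.0245, 0.0278, -0.0455, -0.0005, -0.0026, 0.0043]
```

Emit:
step_arm --pt "0.0245 0.0278 -0.0455 0 -0.0026 0.004" --pt "0.0245 0.0278 -0.0455 0 -0.0026 0.004" --pt "0.0245 0.0278 -0.0455 0 -0.0026 0.004" --pt "0.0245 0.0278 -0.0455 0 -0.0026 0.004"

```text
clock: 2.62
tcp_pos: [0.6327, 0.0277, 0.134]
orientation: [1.31, 2.49, 0.671]
contact_force: [-0.7, -0.2, 0.8]
grip_width: 0.0468
gripper_force: 0.0
```

```bash
python3 -c "
from h import *
where();go(leg(3,.108,-.010),RT(1))"
```

```text
t 2.62 rack [ 0.0215 -0.0121  0.134 ] F [-0.7  0.3  0.8] w 0.0468 gf 0.0 j [ 0.44  0.47 -0.54  2.05 -0.21  0.23  0.8 ] tilt z.up 0.99997 y.n 0.99998
go [-0.0027, 0.0024, -0.0074, 0.0002, 0.0023, 0.001]
```

Emit:
step_arm --pt "-0.035 0.048 -0.002 0 0.002 0" --pt "-0.071 0.097 -0.002 0 0.002 0" --pt "-0.071 0.097 -0.002 0 0.002 0" --pt "-0.071 0.097 -0.002 0 0.002 0"

```text
clock: 2.95
tcp_pos: [0.5887, 0.0889, 0.1331]
orientation: [1.31, 2.499, 0.671]
contact_force: [-0.5, -1.0, 0.4]
grip_width: 0.047
gripper_force: 0.0
```

```bash
python3 -c "
from h import *
where();go(leg(3,.113,-.010),RT(1))"
```

```text
t 2.95 rack [0.0201 0.0633 0.1331] F [-1.  -0.6  0.4] w 0.047 gf 0.0 j [ 0.19  0.38 -0.38  2.16 -0.56  0.17  1.  ] tilt z.up 1.0 y.n 1.0
go [0.0673, -0.1021, 0.0013, -0.0001, 0.0004, -0.0004]
```

Emit:
step_arm --pt "-0.0343 -0.0237 0.02 0 0 0" --pt "-0.0686 -0.0473 0.02 0 0 0" --pt "-0.1029 -0.071 0 0 0 0" --pt "-0.1029 -0.071 0 0 0 0" --pt "-0.1029 -0.071 0 0 0 0"

```text
clock: 3.37
tcp_pos: [0.5274, 0.0415, 0.1313]
orientation: [1.32, 2.494, 0.667]
contact_force: [0.7, -1.1, 0.1]
grip_width: 0.047
gripper_force: 0.0
```

```bash
python3 -c "
from h import *
where();print(r.get_obs()['joints']);go(leg(2,.115,.060),RT(1));go(leg(2,.115,-.010),RT(1))"
```

```text
t 3.37 rack [-0.0574  0.0591  0.1313] F [-0.  -1.3  0.1] w 0.047 gf 0.0 j [ 0.36  0.32 -0.45  2.29 -0.84  0.17  1.36] tilt z.up 0.99999 y.n 0.99998
[ 0.36063867  0.31669543 -0.45403562  2.28839513 -0.84353064  0.17324484
  1.36173221]
go [-0.0011, 0.0012, 0.0071, 0.0003, -0.0003, 0.0021]
go [0.0652, -0.0949, 0.0071, 0.0003, -0.0003, 0.0021]
```

Emit:
step_arm --pt "0.032 -0.047 0.007 0 0 0.002" --pt "0.0652 -0.0949 0.0071 0 0 0.002" --pt "0.0652 -0.0949 0.0071 0 0 0.002" --pt "0.0652 -0.0949 0.0071 0 0 0.002"

```text
clock: 3.7
tcp_pos: [0.5698, -0.0151, 0.1366]
orientation: [1.31, 2.497, 0.669]
contact_force: [-0.9, 0.9, 0.2]
grip_width: 0.0467
gripper_force: 0.0
```

```bash
python3 -c "
from h import *
where();go(leg(2,.115,-.010),RT(1))"
```

```text
t 3.7 rack [-0.0546 -0.0116  0.1366] F [-0.2  1.2  0.2] w 0.0467 gf 0.0 j [ 0.41  0.37 -0.37  2.18 -0.77  0.28  1.4 ] tilt z.up 1.0 y.n 1.0
go [-0.0056, -0.0006, -0.0017, 0.0003, 0.0006, -0.0]
```

Emit:
step_arm --pt "-0.0045 -0.0015 -0.002 0 0 0" --pt "-0.0045 -0.0015 -0.002 0 0 0" --pt "-0.0045 -0.0015 -0.002 0 0 0"

```text
clock: 3.95
tcp_pos: [0.5638, -0.012, 0.134]
orientation: [1.306, 2.505, 0.671]
contact_force: [0.2, 0.5, -0.3]
grip_width: 0.0465
gripper_force: 0.0
```

```bash
python3 -c "
from h import *
where();go(leg(2,.115,-.010),RT(1))"
```

```text
t 3.95 rack [-0.0578 -0.0056  0.134 ] F [ 0.4  0.3 -0.3] w 0.0465 gf 0.0 j [ 0.42  0.37 -0.38  2.19 -0.78  0.28  1.41] tilt z.up 0.99999 y.n 0.99999
go [0.0045, -0.0057, 0.0027, -0.0002, -0.0005, -0.002]
```

```bash
cat >> h.py <<'E'
def avg(n=4):
    L=[]
    for _ in range(n):
        eyes.grab_frame("side");o=r.get_obs();q=o["tcp_pos"]-O;x,y,z=q@ex,q@ey,q[2];L.append([x,y,z,x*.866+(z-.036)*.5,*[o["contact_force"]@e for e in(ex,ey,ez)],o["grip_width"],o["gripper_force"]])
    print("avg x y z n | F | w gf",np.mean(L,0).round(4),"sd",np.std(L,0)[:4].round(4));return o
E
python3 -c "
from h import *
avg(6)"
```

```text
avg x y z n | F | w gf [-0.0575 -0.0061  0.134  -0.0008  0.098  -0.2412 -0.2356  0.0469  0.    ] sd [0.0001 0.0002 0.     0.0001]
```

Emit:
step_arm --pt "0 0 0 0 0 0" --pt "0 0 0 0 0 0" --pt "0 0 0 0 0 0" --pt "0 0 0 0 0 0" --pt "0 0 0 0 0 0" --jaw 1.0 --squeeze 100

```text
clock: 4.67
tcp_pos: [0.5655, -0.0123, 0.1348]
orientation: [1.305, 2.503, 0.672]
contact_force: [0.6, 2.7, 2.9]
grip_width: 0.0068
gripper_force: 98.0
```

```bash
python3 -c "
from h import *
avg(3);where()"
```

```text
avg x y z n | F | w gf [-5.65000e-02 -6.80000e-03  1.34800e-01  5.00000e-04  3.42240e+00
  7.35800e-01  3.49200e+00  6.90000e-03  9.80433e+01] sd [0. 0. 0. 0.]
t 4.82 rack [-0.0565 -0.0068  0.1348] F [4.2 0.6 3.6] w 0.0071 gf 98.1 j [ 0.42  0.37 -0.38  2.19 -0.78  0.28  1.41] tilt z.up 0.99999 y.n 0.99999
```

Emit:
step_arm --pt "-0.007 -0.006 0.015 0 0 0" --pt "-0.018 -0.018 0.05 0 0 0" --pt "-0.042 -0.038 0.1 0 0 0" --pt "-0.0663 -0.0579 0.1516 0 0 0" --pt "-0.0663 -0.0579 0.1516 0 0 0"

```text
clock: 5.23
tcp_pos: [0.523, -0.0513, 0.2276]
orientation: [1.309, 2.499, 0.666]
contact_force: [1.6, -1.7, -8.5]
grip_width: 0.0066
gripper_force: 100.3
```

Emit:
step_arm --pt "0 0 0.05 0 0 0" --pt "0 0 0.1 0 0 0" --pt "0 0 0.15 0 0 0" --pt "0 0 0.2 0 0 0" --pt "0 0 0.2 0 0 0"

```text
clock: 5.65
tcp_pos: [0.526, -0.0483, 0.3489]
orientation: [1.303, 2.499, 0.67]
contact_force: [2.0, 0.5, -4.6]
grip_width: 0.0067
gripper_force: 100.6
```

```bash
python3 -c "
from h import *
where()
a=-up*(-1);d=nrm
for i in range(1): print('turn -36deg about -up axis z_tool', ((-up)*-0.2).round(4), 'tool +', ((-up)*.2).round(4))
a=eyes.grab_frame('side');b=eyes.grab_frame('top')
cv2.imwrite('pics/m2.png',np.hstack([cv2.resize(a[60:270,120:340],(420,400)),cv2.resize(b[80:260,200:360],(356,400))])[:,:,::-1])"
```

```text
t 5.65 rack [-0.1094 -0.014   0.3489] F [ 1.9 -0.7 -4.6] w 0.0067 gf 100.6 j [ 0.42 -0.   -0.23  2.03 -0.52  0.8   1.11] tilt z.up 1.0 y.n 0.99998
turn -36deg about -up axis z_tool [-0.0823 -0.0568  0.1732] tool + [ 0.0823  0.0568 -0.1732]
```

View pics/m2.png

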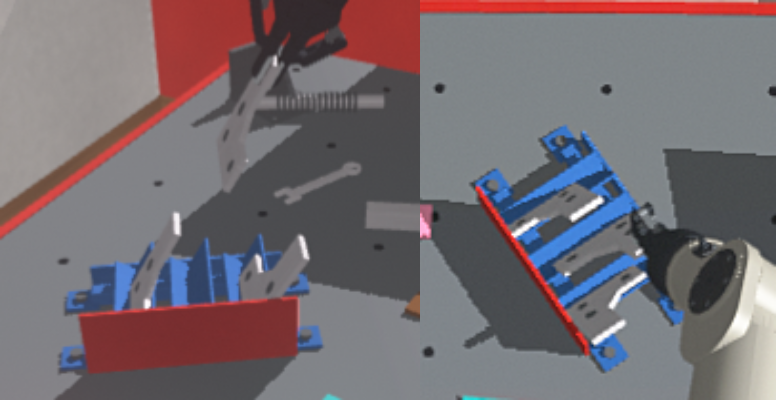

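Emit:
step_arm --pt "0 0 0 0.0156 0.0108 -0.0329" --pt "0 0 0 0.0313 0.0216 -0.0658" --pt "0 0 0 0.0469 0.0324 -0.0987" --pt "0 0 0 0.0625 0.0432 -0.1316" --pt "0 0 0 0.0782 0.0539 -0.1645"

```text
clock: 6.17
tcp_pos: [0.5221, -0.0473, 0.3398]
orientation: [2.085, 2.096, 0.774]
contact_force: [-0.1, -0.1, -8.0]
grip_width: 0.0066
gripper_force: 100.5
```

Emit:
step_arm --pt "0 0 0 0.0156 0.0108 -0.0329" --pt "0 0 0 0.0313 0.0216 -0.0658" --pt "0 0 0 0.0469 0.0324 -0.0987" --pt "0 0 0 0.0625 0.0432 -0.1316" --pt "0 0 0 0.0782 0.0539 -0.1645"

```text
clock: 6.58
tcp_pos: [0.5221, -0.0473, 0.3398]
orientation: [-2.624, -1.398, -0.785]
contact_force: [0.0, -0.3, -7.3]
grip_width: 0.0067
gripper_force: 100.5
```

Emit:
step_arm --pt "0 0 0 0.0156 0.0108 -0.0329" --pt "0 0 0 0.0313 0.0216 -0.0658" --pt "0 0 0 0.0469 0.0324 -0.0987" --pt "0 0 0 0.0625 0.0432 -0.1316" --pt "0 0 0 0.0782 0.0539 -0.1645"

```text
clock: 7.0
tcp_pos: [0.522, -0.0473, 0.3397]
orientation: [-2.795, -0.54, -0.692]
contact_force: [-0.4, -0.6, -7.6]
grip_width: 0.0064
gripper_force: 100.5
```

```bash
python3 -c "
from h import *
where()"
```

```text
t 7.0 rack [-0.1122 -0.0109  0.3397] F [-0.7 -0.2 -7.6] w 0.0064 gf 100.5 j [ 0.42  0.   -0.24  2.05 -0.53  0.79 -0.68] tilt z.up 0.99998 y.n -0.22194
```

Emit:
step_arm --pt "0 0 0 0.0156 0.0108 -0.0329" --pt "0 0 0 0.0313 0.0216 -0.0658" --pt "0 0 0 0.0469 0.0324 -0.0987" --pt "0 0 0 0.0625 0.0432 -0.1316" --pt "0 0 0 0.0782 0.0539 -0.1645"

```text
clock: 7.42
tcp_pos: [0.522, -0.0472, 0.3397]
orientation: [-2.731, 0.296, -0.55]
contact_force: [-0.0, -0.3, -7.3]
grip_width: 0.0064
gripper_force: 100.5
```

Emit:
step_arm --pt "0 0 0 0.0156 0.0108 -0.0329" --pt "0 0 0 0.0313 0.0216 -0.0658" --pt "0 0 0 0.0469 0.0324 -0.0987" --pt "0 0 0 0.0625 0.0432 -0.1316" --pt "0 0 0 0.0782 0.0539 -0.1645"

```text
clock: 7.83
tcp_pos: [0.522, -0.0472, 0.3397]
orientation: [-2.458, 1.058, -0.375]
contact_force: [1.4, 0.1, -8.3]
grip_width: 0.0065
gripper_force: 100.6
```

```bash
python3 -c "
from h import *
where();go(leg(2,.2198,.047),RT(-1));go(leg(2,.2198,.047)+ez*.115,RT(-1))"
```

```text
t 7.83 rack [-0.1121 -0.0109  0.3397] F [ 1.2 -0.7 -8.3] w 0.0065 gf 100.6 j [ 0.42  0.   -0.24  2.05 -0.52  0.78 -1.88] tilt z.up 0.99998 y.n -0.98826
go [-0.0517, 0.0815, -0.1889, 0.0204, 0.0122, -0.0427]
go [-0.0517, 0.0815, 0.0028, 0.0204, 0.0122, -0.0427]
```

Emit:
step_arm --pt "-0.026 0.04 0.0028 0.0204 0.0122 -0.0427" --pt "-0.0517 0.0815 0.0028 0.0204 0.0122 -0.0427" --pt "-0.0517 0.0815 0.0028 0.0204 0.0122 -0.0427" --pt "-0.0517 0.0815 0.0028 0.0204 0.0122 -0.0427"

```text
clock: 8.17
tcp_pos: [0.4903, 0.003, 0.342]
orientation: [-2.361, 1.226, -0.334]
contact_force: [-0.4, -0.6, -6.2]
grip_width: 0.0066
gripper_force: 100.4
```

Emit:
step_arm --pt "0 0 -0.05 0 0 0" --pt "0 0 -0.1 0 0 0" --pt "0 0 -0.15 0 0 0" --pt "0 0 -0.18 0 0 0" --pt "0 0 -0.18 0 0 0"

```text
clock: 8.58
tcp_pos: [0.4888, 0.0011, 0.2313]
orientation: [-2.361, 1.233, -0.329]
contact_force: [-2.0, -0.2, -7.6]
grip_width: 0.0067
gripper_force: 100.3
```

```bash
python3 -c "
from h import *
avg(3);where();go(leg(2,.124,.047),RT(-1))
a=eyes.grab_frame('side');b=eyes.grab_frame('top')
cv2.imwrite('pics/m3.png',np.hstack([cv2.resize(a[100:270,130:310],(424,400)),cv2.resize(b[100:260,210:352],(356,400))])[:,:,::-1])"
```

```text
avg x y z n | F | w gf [-1.091000e-01  4.560000e-02  2.365000e-01  5.800000e-03  1.534000e-01
 -2.425000e-01 -6.571600e+00  6.500000e-03  1.004413e+02] sd [0.001  0.0008 0.0017 0.0018]
t 8.73 rack [-0.1079  0.0446  0.2385] F [-0.4 -0.7 -7.1] w 0.0066 gf 100.4 j [ 0.37  0.05 -0.3   2.26 -0.67  0.49 -1.93] tilt z.up 0.99997 y.n -0.99996
go [0.0608, 0.0467, -0.1585, 0.0016, 0.003, -0.001]
```

View pics/m3.png

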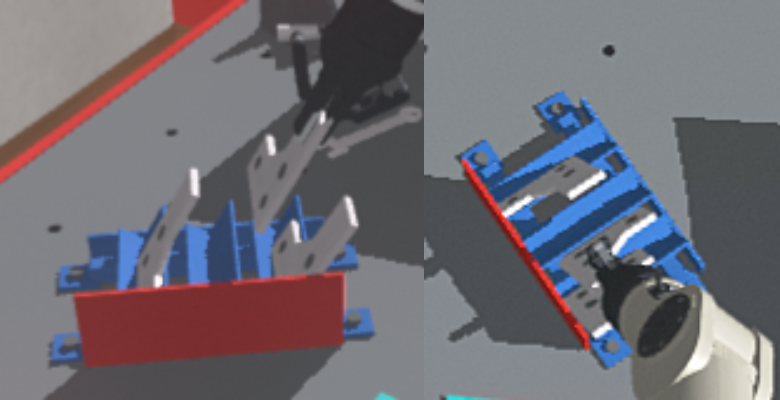

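The side view shows the turned plate over the middle row, foot away from the fence (montage 280,170). The top view agrees, and the other plates are unmoved. Lowering to just above the seat.

Emit:
step_arm --pt "0.02 0.014 -0.05 0.001 0.002 0" --pt "0.04 0.03 -0.1 0.0016 0.003 -0.001" --pt "0.055 0.043 -0.135 0.0016 0.003 -0.001" --pt "0.06 0.047 -0.148 0.0016 0.003 -0.001" --pt "0.06 0.047 -0.148 0.0016 0.003 -0.001"

```text
clock: 9.25
tcp_pos: [0.53, 0.0302, 0.1491]
orientation: [-2.354, 1.234, -0.329]
contact_force: [-0.2, -0.1, -6.8]
grip_width: 0.0068
gripper_force: 100.5
```

```bash
python3 -c "
from h import *
avg(4);where();go(leg(2,.117,.050)+nrm*.001,RT(-1))"
```

```text
avg x y z n | F | w gf [-6.190000e-02  4.700000e-02  1.511000e-01  3.900000e-03 -2.285000e-01
 -3.582000e-01 -7.101300e+00  6.800000e-03  1.004536e+02] sd [0.0001 0.0004 0.0005 0.0002]
t 9.45 rack [-0.062   0.0466  0.1516] F [-0.2  0.5 -6.2] w 0.0068 gf 100.5 j [ 0.35  0.27 -0.4   2.27 -0.81  0.25 -1.8 ] tilt z.up 0.99999 y.n -1.0
go [0.0028, 0.0087, -0.0229, 0.0004, 0.0012, 0.0002]
```

Emit:
step_arm --pt "0.001 0.003 -0.008 0 0.001 0" --pt "0.002 0.006 -0.016 0 0.001 0" --pt "0.0028 0.0087 -0.0229 0 0.001 0" --pt "0.0028 0.0087 -0.0229 0 0.001 0"

```text
clock: 9.78
tcp_pos: [0.5329, 0.035, 0.1366]
orientation: [-2.355, 1.235, -0.332]
contact_force: [4.5, 0.5, -5.9]
grip_width: 0.0066
gripper_force: 100.4
```

```bash
python3 -c "
from h import *
avg(4);where();go(leg(2,.1141,.050),RT(-1))"
```

```text
avg x y z n | F | w gf [-5.660000e-02  5.050000e-02  1.368000e-01  1.400000e-03  5.056500e+00
 -1.880400e+00 -7.071300e+00  6.800000e-03  1.001136e+02] sd [0.0001 0.     0.     0.    ]
t 9.98 rack [-0.0567  0.0505  0.1368] F [ 4.9 -1.7 -6.9] w 0.0067 gf 100.1 j [ 0.35  0.31 -0.42  2.27 -0.84  0.21 -1.77] tilt z.up 1.0 y.n -1.0
go [-0.0, -0.001, -0.0034, 0.0002, -0.0, -0.0003]
```

Emit:
step_arm --pt "0.0005 0.0003 -0.001 0 0 0" --pt "0.001 0.0006 -0.0025 0 0 0" --pt "0.0017 0.0012 -0.0036 0 0 0" --pt "0.0017 0.0012 -0.0036 0 0 0"

```text
clock: 10.32
tcp_pos: [0.5331, 0.0354, 0.1354]
orientation: [-2.355, 1.235, -0.331]
contact_force: [-4.9, -2.3, 12.8]
grip_width: 0.0066
gripper_force: 103.7
```

```bash
python3 -c "
from h import *
avg(3)"
```

```text
avg x y z n | F | w gf [-5.600000e-02  5.080000e-02  1.354000e-01  1.200000e-03 -5.310000e+00
  1.311100e+00  1.228520e+01  6.500000e-03  1.037097e+02] sd [0. 0. 0. 0.]
```

Emit:
step_arm --pt "-0.001 0.0014 0.0006 0 0 0" --pt "-0.002 0.0028 0.0008 0 0 0" --pt "-0.003 0.0042 0.0008 0 0 0" --pt "-0.0038 0.0055 0.0008 0 0 0" --pt "-0.0038 0.0055 0.0008 0 0 0"

```text
clock: 10.88
tcp_pos: [0.5325, 0.0363, 0.1355]
orientation: [-2.354, 1.24, -0.337]
contact_force: [4.4, -5.4, 2.1]
grip_width: 0.0067
gripper_force: 101.8
```

```bash
python3 -c "
from h import *
avg(3)"
```

```text
avg x y z n | F | w gf [-5.610000e-02  5.190000e-02  1.355000e-01  1.200000e-03 -1.562000e-01
 -6.769400e+00  2.003600e+00  6.600000e-03  1.018317e+02] sd [0. 0. 0. 0.]
```

```bash
python3 -c "
from h import *
a=eyes.grab_frame('side');b=eyes.grab_frame('top');np.save('pics/t4.npy',b);np.save('pics/s4.npy',a)
cv2.imwrite('pics/m4.png',np.hstack([cv2.resize(a[165:245,190:290],(450,360),interpolation=2),cv2.resize(b[165:245,230:307],(346,360),interpolation=2)])[:,:,::-1])"
```

```text
(no output)
```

View pics/m4.png

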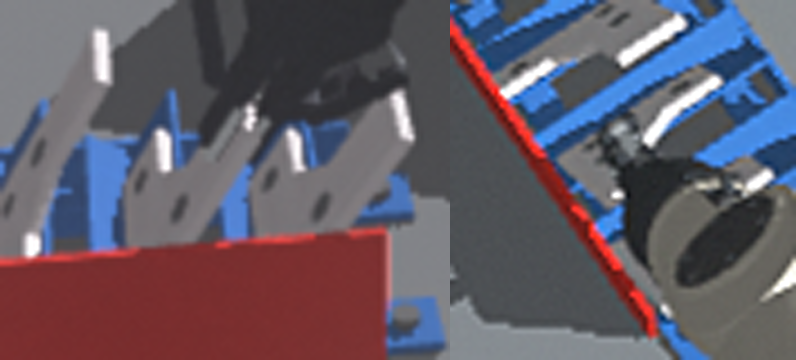

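```bash
python3 - <<'E'
from h import *
def comps(im,n):
    m=(im.astype(int).min(2)>185).astype(np.uint8);k,l,st,c=cv2.connectedComponentsWithStats(m,connectivity=8)
    x0,y0,x1,y1={"side":(180,165,300,240),"top":(215,125,335,255)}[n]
    for i in range(1,k):
        if x0<c[i][0]<x1 and y0<c[i][1]<y1 and st[i,4]>8:
            pts=np.argwhere(l==i)[:,::-1]; Q=np.array([onz(n,p,.075)-O for p in pts]);y=Q@ey
            print(n,st[i,4],c[i].round(1),"x",round((Q@ex).mean(),4),"y mean/min/max",y.mean().round(4),y.min().round(4),y.max().round(4))
for f,n in(("top0","top"),("t4","top"),("side0","side"),("s4","side")):print(f);comps(np.load(f"pics/{f}.npy"),n)
E
```

```text
top0
top 53 [274.4 173.5] x 0.0255 y mean/min/max -0.0214 -0.0465 0.0049
top 36 [246.8 182. ] x 0.0507 y mean/min/max 0.0645 0.0434 0.0847
top 51 [288.6 193.9] x -0.0534 y mean/min/max -0.0213 -0.047 0.0047
top 32 [260.1 201.5] x -0.024 y mean/min/max 0.0649 0.0436 0.0838
top 57 [291.9 209.9] x -0.1007 y mean/min/max -0.0013 -0.0347 0.0305
top 53 [283.9 227.7] x -0.1327 y mean/min/max 0.0501 0.0241 0.0766
t4
top 52 [274.5 173.4] x 0.0254 y mean/min/max -0.0219 -0.0465 0.0049
top 36 [246.8 182. ] x 0.0507 y mean/min/max 0.0645 0.0434 0.0847
top 54 [280.3 188.8] x -0.0255 y mean/min/max -0.0091 -0.0435 0.0223
top 15 [298.6 204.5] x -0.0982 y mean/min/max -0.0276 -0.0365 -0.0184
top 116 [311.5 222.4] x -0.166 y mean/min/max -0.0285 -0.0454 0.0069
top 38 [328.1 238.2] x -0.2344 y mean/min/max -0.0425 -0.0524 -0.0328
side0
side 29 [242.8 174.9] x -0.0717 y mean/min/max -0.1307 -0.1556 -0.105
side 32 [212.  176.8] x 0.0125 y mean/min/max -0.131 -0.1555 -0.1055
side 34 [277.  188.8] x -0.1564 y mean/min/max -0.0532 -0.0807 -0.0248
side 22 [255.3 197.9] x -0.0958 y mean/min/max -0.0195 -0.037 -0.0013
side 10 [227.8 216.7] x -0.0217 y mean/min/max 0.0502 0.0432 0.0557
side 13 [196.8 219. ] x 0.0535 y mean/min/max 0.0502 0.0421 0.0581
s4
side 32 [212.  176.8] x 0.0125 y mean/min/max -0.131 -0.1555 -0.1055
side 25 [278.8 190.5] x -0.16 y mean/min/max -0.0449 -0.066 -0.0242
side 24 [226.  197.9] x -0.021 y mean/min/max -0.0287 -0.0461 -0.0105
side 22 [255.3 197.9] x -0.0958 y mean/min/max -0.0195 -0.037 -0.0013
side 13 [196.8 219. ] x 0.0535 y mean/min/max 0.0502 0.0421 0.0581
```

Emit:
step_arm --pt "-0.001 -0.0003 0.004 0 0 0" --pt "-0.003 0.0025 0.005 0 0 0" --pt "-0.005 0.0055 0.005 0 0 0" --pt "-0.005 0.0055 0.005 0 0 0"

```text
clock: 11.47
tcp_pos: [0.5272, 0.0425, 0.1374]
orientation: [-2.356, 1.235, -0.329]
contact_force: [3.9, 0.4, -3.2]
grip_width: 0.0068
gripper_force: 100.6
```

```bash
python3 -c "
from h import *
avg(3);where();go(leg(2,.1165,.060)+nrm*.002,RT(-1))"
```

```text
avg x y z n | F | w gf [-5.700000e-02  6.000000e-02  1.374000e-01  1.300000e-03  3.253500e+00
 -1.460500e+00 -2.576900e+00  6.700000e-03  1.007115e+02] sd [0. 0. 0. 0.]
t 11.62 rack [-0.057   0.0599  0.1374] F [ 3.4 -1.7 -2.9] w 0.0066 gf 100.8 j [ 0.32  0.3  -0.41  2.28 -0.85  0.2  -1.77] tilt z.up 1.0 y.n -1.0
go [0.0006, 0.0006, 0.0008, 0.0001, -0.0008, -0.0004]
```

Emit:
step_arm --pt "-0.001 0.0014 0 0 0 0" --pt "-0.002 0.0028 0 0 0 0" --pt "-0.002 0.0028 0 0 0 0"

```text
clock: 11.87
tcp_pos: [0.5266, 0.0431, 0.1375]
orientation: [-2.355, 1.237, -0.331]
contact_force: [6.7, -0.7, -6.6]
grip_width: 0.0065
gripper_force: 100.1
```

```bash
cat >> h.py <<'E'
def feet():
    for n,(x0,y0,x1,y1) in {"side":(180,165,300,240),"top":(215,125,335,255)}.items():
        im=eyes.grab_frame(n).astype(int);m=(im.min(2)>185).astype(np.uint8);k,l,st,c=cv2.connectedComponentsWithStats(m,connectivity=8)
        for i in range(1,k):
            if x0<c[i][0]<x1 and y0<c[i][1]<y1 and st[i,4]>8:
                Q=np.array([onz(n,p,.075)-O for p in np.argwhere(l==i)[:,::-1]]);y=Q@ey
                print(n,st[i,4],c[i].round(1),"x",round((Q@ex).mean(),4),"y mean/min/max",y.mean().round(4),y.min().round(4),y.max().round(4))
E
python3 -c "
from h import *
avg(3);feet()"
```

```text
avg x y z n | F | w gf [-5.700000e-02  6.090000e-02  1.375000e-01  1.300000e-03  5.793200e+00
 -4.093300e+00 -6.253400e+00  6.600000e-03  1.001004e+02] sd [0. 0. 0. 0.]
side 32 [212.  176.8] x 0.0125 y mean/min/max -0.131 -0.1555 -0.1055
side 22 [279.  191.1] x -0.1602 y mean/min/max -0.0423 -0.0611 -0.0242
side 22 [255.3 197.9] x -0.0958 y mean/min/max -0.0195 -0.037 -0.0013
side 22 [226.5 199.9] x -0.0218 y mean/min/max -0.0197 -0.0372 -0.002
side 13 [196.8 219. ] x 0.0535 y mean/min/max 0.0502 0.0421 0.0581
top 53 [274.4 173.5] x 0.0255 y mean/min/max -0.0214 -0.0465 0.0049
top 36 [246.8 182. ] x 0.0507 y mean/min/max 0.0645 0.0434 0.0847
top 61 [278.4 190.3] x -0.0261 y mean/min/max -0.0017 -0.0348 0.0309
top 24 [297.1 205.5] x -0.0983 y mean/min/max -0.0221 -0.0365 -0.0073
top 113 [308.  223.2] x -0.1623 y mean/min/max -0.0184 -0.0361 0.0179
top 69 [329.7 250.4] x -0.2674 y mean/min/max -0.0251 -0.0438 -0.007
```

Emit:
step_arm --pt "-0.0005 0.0007 0 0 0 0" --pt "-0.0003 0.0015 -0.002 0 0 0" --pt "0.0002 0.002 -0.0036 0 0 0" --pt "0.0002 0.002 -0.0036 0 0 0"

```text
clock: 12.45
tcp_pos: [0.5273, 0.0439, 0.1357]
orientation: [-2.355, 1.238, -0.332]
contact_force: [6.1, -2.4, -2.6]
grip_width: 0.0069
gripper_force: 101.1
```

```bash
python3 -c "
from h import *
avg(3);where()"
```

```text
avg x y z n | F | w gf [-5.610000e-02  6.110000e-02  1.357000e-01  1.300000e-03  3.203000e+00
 -5.384700e+00 -2.386400e+00  6.700000e-03  1.010571e+02] sd [0. 0. 0. 0.]
t 12.6 rack [-0.0561  0.0611  0.1357] F [ 3.  -5.2 -2.1] w 0.0065 gf 101.1 j [ 0.32  0.3  -0.41  2.29 -0.87  0.19 -1.76] tilt z.up 1.0 y.n -1.0
```

Emit:
step_arm --pt "0.0004 0.0003 -0.0012 0 0 0" --pt "0.0004 0.0003 -0.0012 0 0 0" --pt "0.0004 0.0003 -0.0012 0 0 0"

```text
clock: 12.85
tcp_pos: [0.5275, 0.0437, 0.1355]
orientation: [-2.354, 1.238, -0.333]
contact_force: [1.0, -5.6, 6.2]
grip_width: 0.0064
gripper_force: 102.7
```

Emit:
step_arm --pt "0 0 0 0 0 0" --pt "0 0 0 0 0 0" --pt "0 0 0 0 0 0" --pt "0 0 0 0 0 0" --pt "0 0 0 0 0 0" --jaw 0.45

```text
clock: 13.27
tcp_pos: [0.5256, 0.0456, 0.1341]
orientation: [-2.356, 1.236, -0.326]
contact_force: [-0.0, 0.5, 0.2]
grip_width: 0.047
gripper_force: 0.0
```

```bash
python3 -c "
from h import *
avg(3);feet();where()"
```

```text
avg x y z n | F | w gf [-0.0563  0.0631  0.1343  0.0004  0.3589 -0.1675  0.0041  0.047   0.    ] sd [0.     0.0001 0.0001 0.0001]
side 32 [212.  176.8] x 0.0125 y mean/min/max -0.131 -0.1555 -0.1055
side 30 [245.5 191. ] x -0.0732 y mean/min/max -0.0533 -0.0766 -0.0304
side 14 [279.4 192.7] x -0.1603 y mean/min/max -0.0349 -0.0471 -0.0242
side 23 [226. 200.] x -0.0206 y mean/min/max -0.0193 -0.0372 -0.002
side 13 [196.8 219. ] x 0.0535 y mean/min/max 0.0502 0.0421 0.0581
top 53 [274.4 173.5] x 0.0255 y mean/min/max -0.0214 -0.0465 0.0049
top 36 [246.8 182. ] x 0.0507 y mean/min/max 0.0645 0.0434 0.0847
top 58 [278.  190.2] x -0.0252 y mean/min/max -0.0008 -0.034 0.0309
top 26 [296.7 205.7] x -0.098 y mean/min/max -0.0207 -0.0365 -0.0022
top 107 [307.5 223.7] x -0.1627 y mean/min/max -0.0163 -0.0336 0.0204
top 35 [325.1 239.9] x -0.2335 y mean/min/max -0.0319 -0.0413 -0.0235
t 13.52 rack [-0.0562  0.0628  0.1344] F [-0.8 -0.1  0.5] w 0.0471 gf 0.0 j [ 0.32  0.3  -0.41  2.29 -0.88  0.19 -1.75] tilt z.up 1.0 y.n -1.0
```

Emit:
step_arm --pt "-0.01 -0.007 0.021 0 0 0" --pt "-0.024 -0.017 0.051 0 0 0" --pt "-0.04 -0.028 0.085 0 0 0" --pt "-0.04 -0.028 0.085 0 0 0"

```text
clock: 13.85
tcp_pos: [0.5026, 0.0271, 0.1883]
orientation: [-2.354, 1.236, -0.334]
contact_force: [0.4, 0.2, 0.1]
grip_width: 0.0471
gripper_force: 0.0
```

```bash
python3 -c "
from h import *
avg(3);go(leg(3,.175,-.010),RT(-1));go(leg(3,.1135,-.010),RT(-1));feet()"
```

```text
avg x y z n | F | w gf [-0.0853  0.0621  0.1863  0.0013 -0.0069  0.268  -0.377   0.047   0.    ] sd [0.0001 0.0004 0.0007 0.0003]
go [0.1685, -0.0308, 0.0035, 0.0002, -0.0006, -0.0003]
go [0.2107, -0.0017, -0.0853, 0.0002, -0.0006, -0.0003]
side 32 [212.  176.8] x 0.0125 y mean/min/max -0.131 -0.1555 -0.1055
side 29 [278.6 189.7] x -0.1601 y mean/min/max -0.0488 -0.0753 -0.0242
side 33 [245.5 191.5] x -0.0731 y mean/min/max -0.051 -0.0766 -0.026
side 22 [255.3 197.9] x -0.0958 y mean/min/max -0.0195 -0.037 -0.0013
side 23 [226. 200.] x -0.0206 y mean/min/max -0.0193 -0.0372 -0.002
side 13 [196.8 219. ] x 0.0535 y mean/min/max 0.0502 0.0421 0.0581
top 53 [274.4 173.5] x 0.0255 y mean/min/max -0.0214 -0.0465 0.0049
top 36 [246.8 182. ] x 0.0507 y mean/min/max 0.0645 0.0434 0.0847
top 49 [279.1 189. ] x -0.024 y mean/min/max -0.0057 -0.034 0.0213
top 26 [296.8 205.8] x -0.0985 y mean/min/max -0.0209 -0.0365 -0.0055
top 16 [264.2 210.4] x -0.0544 y mean/min/max 0.0697 0.0611 0.0782
```

Emit:
step_arm --pt "0.05 0.01 0.02 0 0 0" --pt "0.1 0 0.02 0 0 0" --pt "0.1685 -0.0308 0.0035 0 -0.0006 0" --pt "0.1685 -0.0308 0.0035 0 -0.0006 0" --pt "0.1685 -0.0308 0.0035 0 -0.0006 0"

```text
clock: 14.52
tcp_pos: [0.6048, 0.0091, 0.1856]
orientation: [-2.354, 1.238, -0.328]
contact_force: [-0.3, 1.0, 0.2]
grip_width: 0.0466
gripper_force: 0.0
```

```bash
python3 -c "
from h import *
avg(4);where();go(leg(3,.1135,-.010),RT(-1))"
```

```text
avg x y z n | F | w gf [-0.0133 -0.009   0.1863  0.0636 -0.2869  0.9037 -0.3432  0.0469  0.    ] sd [0.0002 0.0005 0.0005 0.0001]
t 14.72 rack [-0.0135 -0.0086  0.1869] F [-0.7  0.4  0.1] w 0.0467 gf 0.0 j [ 0.23  0.3  -0.22  2.09 -0.64  0.4  -1.96] tilt z.up 1.0 y.n -1.0
go [0.0449, 0.0282, -0.0877, -0.0, -0.0008, -0.0006]
```

Emit:
step_arm --pt "0.015 0.0094 -0.029 0 0 0" --pt "0.03 0.0188 -0.058 0 0 0" --pt "0.0449 0.0282 -0.0877 0 0 0" --pt "0.0449 0.0282 -0.0877 0 0 0"

```text
clock: 15.05
tcp_pos: [0.6287, 0.0288, 0.1323]
orientation: [-2.357, 1.234, -0.324]
contact_force: [-0.7, 1.4, -0.9]
grip_width: 0.0469
gripper_force: 0.0
```

```bash
python3 -c "
from h import *
avg(5);where();go(leg(3,.1135,-.010),RT(-1))"
```

```text
avg x y z n | F | w gf [ 0.0186 -0.0109  0.1353  0.0657 -0.5936 -0.0996 -0.1111  0.0469  0.    ] sd [0.0001 0.0008 0.0009 0.0005]
t 15.3 rack [ 0.0187 -0.0118  0.1363] F [-1.6 -0.2 -0.6] w 0.047 gf 0.0 j [ 0.22  0.42 -0.27  2.07 -0.68  0.28 -1.92] tilt z.up 1.0 y.n -1.0
go [-0.0024, 0.002, -0.0033, 0.0003, 0.0003, -0.0001]
```

Emit:
step_arm --pt "-0.0018 0.0 -0.002 0 0 0" --pt "-0.0018 0.0 -0.002 0 0 0" --pt "-0.0018 0.0 -0.002 0 0 0"

```text
clock: 15.55
tcp_pos: [0.6292, 0.0265, 0.1343]
orientation: [-2.355, 1.235, -0.331]
contact_force: [-0.1, 0.3, -0.3]
grip_width: 0.0467
gripper_force: 0.0
```

Emit:
step_arm --pt "0 0 0 0 0 0" --pt "0 0 0 0 0 0" --pt "0 0 0 0 0 0" --pt "0 0 0 0 0 0" --pt "0 0 0 0 0 0" --jaw 1.0 --squeeze 100

```text
clock: 15.97
tcp_pos: [0.6301, 0.0272, 0.1346]
orientation: [-2.354, 1.234, -0.332]
contact_force: [-0.2, 1.1, 2.6]
grip_width: 0.007
gripper_force: 97.9
```

```bash
python3 -c "
from h import *
avg(3);where();feet()"
```

```text
avg x y z n | F | w gf [ 1.91000e-02 -1.10000e-02  1.34600e-01  6.58000e-02  1.86150e+00
  7.19000e-02  4.18150e+00  6.90000e-03  9.79495e+01] sd [0. 0. 0. 0.]
t 16.12 rack [ 0.0191 -0.011   0.1346] F [ 2.8 -0.   4.5] w 0.0068 gf 98.0 j [ 0.22  0.43 -0.27  2.07 -0.68  0.28 -1.91] tilt z.up 1.0 y.n -1.0
side 10 [212.3 177.4] x 0.0118 y mean/min/max -0.1281 -0.1397 -0.1154
side 29 [278.6 189.7] x -0.1601 y mean/min/max -0.0488 -0.0753 -0.0242
side 35 [245.5 191.5] x -0.0731 y mean/min/max -0.051 -0.0766 -0.026
side 22 [255.3 197.9] x -0.0958 y mean/min/max -0.0195 -0.037 -0.0013
side 23 [226. 200.] x -0.0206 y mean/min/max -0.0193 -0.0372 -0.002
top 281 [322.  192.9] x -0.1079 y mean/min/max -0.1081 -0.1383 -0.0587
top 27 [273.7 193.9] x -0.0275 y mean/min/max 0.0166 0.0015 0.0309
top 51 [269.1 207.3] x -0.0546 y mean/min/max 0.052 0.027 0.0782
top 33 [288.5 213. ] x -0.1027 y mean/min/max 0.013 -0.0055 0.0305
top 52 [284.5 229. ] x -0.1369 y mean/min/max 0.0509 0.0251 0.0766
```

```bash
python3 - <<'E'
from h import *
for nm,s,t in(("b0",(277,188.8),(283.9,227.7)),("b now",(278.6,189.7),(284.5,229.0)),("r2 now",(245.5,191.5),(269.1,207.3)),("r2 orig",(242.8,174.9),(288.6,193.9))):
    P,e=tri(s,t);q=P-O;print(nm,np.round([q@ex,q@ey,q[2]],4),round(e,4))
print("exp b leg top x",-.075-.0675)
a=eyes.grab_frame('side');b=eyes.grab_frame('top')
a0=np.load('pics/side0.npy');b0=np.load('pics/top0.npy')
f=lambda a,x,y,w,h:cv2.resize(a[y:y+h,x:x+w],(380,280),interpolation=0)
cv2.imwrite('pics/m5.png',np.vstack([np.hstack([f(a0,240,170,57,42),f(b0,260,195,57,42)]),np.hstack([f(a,240,170,57,42),f(b,260,195,57,42)])])[:,:,::-1])
E
```

```text
b0 [-0.143   0.058   0.1532] 0.0026
b now [-0.1468  0.0584  0.1506] 0.0026
r2 now [-0.0685  0.0597  0.1529] 0.0031
r2 orig [-0.0673 -0.0098  0.1539] 0.0032
exp b leg top x -0.14250000000000002
```

View pics/m5.png

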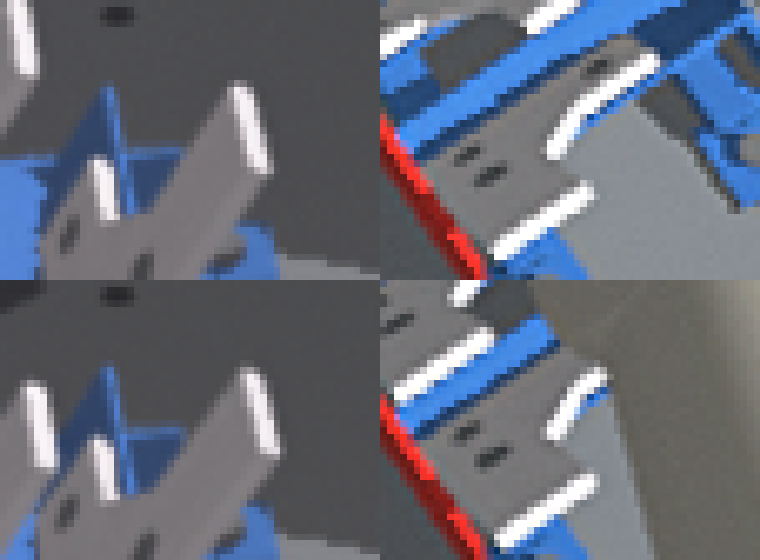

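Comparing start (above) with now (below): plate_b's leg top has moved about 4 mm back (side 277,189 to 278.6,189.7). Its foot hasn't moved. The extra lean is about 3 degrees, so I'll check it again once the arm is clear. Carrying on with the far plate, with the jaws opened less.

Emit:
step_arm --pt "-0.007 -0.006 0.015 0 0 0" --pt "-0.018 -0.018 0.05 0 0 0" --pt "-0.042 -0.038 0.1 0 0 0" --pt "-0.0663 -0.0579 0.1516 0 0 0" --pt "-0.0663 -0.0579 0.1516 0 0 0"

```text
clock: 16.73
tcp_pos: [0.5879, -0.0118, 0.2275]
orientation: [-2.354, 1.24, -0.335]
contact_force: [3.0, -0.6, -6.2]
grip_width: 0.0067
gripper_force: 100.1
```

Emit:
step_arm --pt "0 0 0.05 0 0 0" --pt "0 0 0.1 0 0 0" --pt "0 0 0.15 0 0 0" --pt "0 0 0.19 0 0 0" --pt "0 0 0.19 0 0 0"

```text
clock: 17.15
tcp_pos: [0.5904, -0.0085, 0.3419]
orientation: [-2.354, 1.234, -0.336]
contact_force: [1.8, -0.6, -5.5]
grip_width: 0.0067
gripper_force: 100.3
```

Emit:
step_arm --pt "0 0 0 -0.0156 -0.0108 0.0329" --pt "0 0 0 -0.0313 -0.0216 0.0658" --pt "0 0 0 -0.0469 -0.0324 0.0987" --pt "0 0 0 -0.0625 -0.0432 0.1316" --pt "0 0 0 -0.0782 -0.0539 0.1645"

```text
clock: 17.57
tcp_pos: [0.5869, -0.0081, 0.3337]
orientation: [-2.684, 0.494, -0.505]
contact_force: [-0.9, 0.3, -6.5]
grip_width: 0.0069
gripper_force: 100.3
```

Emit:
step_arm --pt "0 0 0 -0.0156 -0.0108 0.0329" --pt "0 0 0 -0.0313 -0.0216 0.0658" --pt "0 0 0 -0.0469 -0.0324 0.0987" --pt "0 0 0 -0.0625 -0.0432 0.1316" --pt "0 0 0 -0.0782 -0.0539 0.1645"

```text
clock: 17.98
tcp_pos: [0.5869, -0.0081, 0.3337]
orientation: [-2.804, -0.327, -0.656]
contact_force: [0.3, -0.8, -6.2]
grip_width: 0.0068
gripper_force: 100.3
```

Emit:
step_arm --pt "0 0 0 -0.0156 -0.0108 0.0329" --pt "0 0 0 -0.0313 -0.0216 0.0658" --pt "0 0 0 -0.0469 -0.0324 0.0987" --pt "0 0 0 -0.0625 -0.0432 0.1316" --pt "0 0 0 -0.0782 -0.0539 0.1645"

```text
clock: 18.4
tcp_pos: [0.5869, -0.0081, 0.3337]
orientation: [-2.695, -1.185, -0.763]
contact_force: [-0.1, 0.3, -6.4]
grip_width: 0.0069
gripper_force: 100.3
```

```bash
python3 -c "
from h import *
where()"
```

```text
t 18.4 rack [-0.0365 -0.0155  0.3337] F [ 0.2  0.3 -6.4] w 0.0069 gf 100.3 j [ 0.32  0.1  -0.27  1.95 -0.44  0.72 -0.4 ] tilt z.up 0.99997 y.n 0.22197
```

Emit:
step_arm --pt "0 0 0 -0.0156 -0.0108 0.0329" --pt "0 0 0 -0.0313 -0.0216 0.0658" --pt "0 0 0 -0.0469 -0.0324 0.0987" --pt "0 0 0 -0.0625 -0.0432 0.1316" --pt "0 0 0 -0.0782 -0.0539 0.1645"

```text
clock: 18.82
tcp_pos: [0.5868, -0.0081, 0.3337]
orientation: [2.261, 1.954, 0.787]
contact_force: [0.5, 0.7, -7.4]
grip_width: 0.0067
gripper_force: 100.3
```

Emit:
step_arm --pt "0 0 0 -0.0156 -0.0108 0.0329" --pt "0 0 0 -0.0313 -0.0216 0.0658" --pt "0 0 0 -0.0469 -0.0324 0.0987" --pt "0 0 0 -0.0625 -0.0432 0.1316" --pt "0 0 0 -0.0782 -0.0539 0.1645"

```text
clock: 19.23
tcp_pos: [0.5868, -0.0081, 0.3337]
orientation: [1.518, 2.422, 0.698]
contact_force: [0.2, -0.1, -6.4]
grip_width: 0.0068
gripper_force: 100.3
```

```bash
python3 -c "
from h import *
where();go(leg(3,.2198,.052)+ez*.11,RT(1));feet()"
```

```text
t 19.23 rack [-0.0366 -0.0154  0.3337] F [ 0.2 -0.2 -6.4] w 0.0068 gf 100.3 j [ 0.42  0.11 -0.37  1.95 -0.42  0.72  0.78] tilt z.up 0.99997 y.n 0.98818
go [-0.0615, 0.0941, 0.0045, -0.0199, -0.0161, 0.0418]
side 29 [278.6 189.7] x -0.1601 y mean/min/max -0.0488 -0.0753 -0.0242
side 33 [245.5 191.5] x -0.0731 y mean/min/max -0.051 -0.0766 -0.026
side 22 [255.3 197.9] x -0.0958 y mean/min/max -0.0195 -0.037 -0.0013
side 23 [226. 200.] x -0.0206 y mean/min/max -0.0193 -0.0372 -0.002
top 57 [302.6 152.3] x 0.0331 y mean/min/max -0.133 -0.1584 -0.1065
top 11 [282.4 170.4] x 0.0199 y mean/min/max -0.0475 -0.0524 -0.0411
top 54 [277.8 190.2] x -0.025 y mean/min/max -0.0003 -0.0322 0.0309
top 50 [269.1 207.2] x -0.0545 y mean/min/max 0.0518 0.027 0.0782
top 48 [291.1 210.5] x -0.1008 y mean/min/max 0.0017 -0.0296 0.0305
top 51 [284.4 229.1] x -0.1369 y mean/min/max 0.0514 0.0259 0.0766
```

Emit:
step_arm --pt "-0.03 0.047 0.0045 -0.0199 -0.0161 0.0418" --pt "-0.0615 0.0941 0.0045 -0.0199 -0.0161 0.0418" --pt "-0.0615 0.0941 0.0045 -0.0199 -0.0161 0.0418" --pt "-0.0615 0.0941 0.0045 -0.0199 -0.0161 0.0418"

```text
clock: 19.67
tcp_pos: [0.5497, 0.0507, 0.3388]
orientation: [1.317, 2.495, 0.674]
contact_force: [0.6, -0.7, -6.5]
grip_width: 0.0065
gripper_force: 100.3
```

Emit:
step_arm --pt "0 0 -0.05 0 0 0" --pt "0 0 -0.1 0 0 0" --pt "0 0 -0.15 0 0 0" --pt "0 0 -0.17 0 0 0" --pt "0 0 -0.17 0 0 0"

```text
clock: 20.08
tcp_pos: [0.549, 0.0475, 0.2336]
orientation: [1.326, 2.495, 0.672]
contact_force: [-0.7, 0.7, -7.0]
grip_width: 0.0065
gripper_force: 100.2
```

```bash
python3 -c "
from h import *
avg(5);where();go(leg(3,.125,.052)+nrm*.005,RT(1))"
```

```text
avg x y z n | F | w gf [-3.270000e-02  5.000000e-02  2.393000e-01  7.330000e-02  2.411000e-01
 -3.972000e-01 -6.045800e+00  6.800000e-03  1.003038e+02] sd [0.001  0.0005 0.0017 0.0017]
t 20.33 rack [-0.0318  0.0497  0.241 ] F [ 0.3  0.2 -6.2] w 0.0069 gf 100.3 j [ 0.37  0.15 -0.45  2.15 -0.48  0.43  0.93] tilt z.up 0.99994 y.n 0.99995
go [0.0645, 0.0492, -0.157, -0.0009, 0.003, 0.002]
```

Emit:
step_arm --pt "0.02 0.016 -0.05 -0.0009 0.003 0.002" --pt "0.04 0.031 -0.1 -0.0009 0.003 0.002" --pt "0.057 0.044 -0.14 -0.0009 0.003 0.002" --pt "0.0645 0.0492 -0.157 -0.0009 0.003 0.002" --pt "0.0645 0.0492 -0.157 -0.0009 0.003 0.002"

```text
clock: 20.75
tcp_pos: [0.5914, 0.0789, 0.1439]
orientation: [1.313, 2.504, 0.669]
contact_force: [-0.1, -0.1, -6.1]
grip_width: 0.0067
gripper_force: 100.2
```

```bash
python3 -c "
from h import *
avg(4);where();go(leg(3,.117,.058)+nrm*.0025,RT(1))"
```

```text
avg x y z n | F | w gf [ 1.640000e-02  5.230000e-02  1.465000e-01  6.940000e-02 -3.181000e-01
 -3.821000e-01 -6.183400e+00  6.500000e-03  1.001776e+02] sd [0.     0.0005 0.0007 0.0004]
t 20.95 rack [0.0163 0.0518 0.1472] F [ 0.3  0.3 -6. ] w 0.0066 gf 100.2 j [ 0.26  0.37 -0.43  2.15 -0.42  0.21  0.88] tilt z.up 1.0 y.n 1.0
go [-0.0027, 0.0107, -0.0144, 0.0002, 0.0001, 0.0]
```

Emit:
step_arm --pt "-0.0009 0.0036 -0.005 0 0 0" --pt "-0.0018 0.0072 -0.01 0 0 0" --pt "-0.0027 0.0107 -0.0144 0 0 0" --pt "-0.0027 0.0107 -0.0144 0 0 0" --pt "-0.0027 0.0107 -0.0144 0 0 0"

```text
clock: 21.37
tcp_pos: [0.5902, 0.0849, 0.1372]
orientation: [1.31, 2.501, 0.669]
contact_force: [1.4, 1.3, -4.0]
grip_width: 0.0067
gripper_force: 100.4
```

```bash
python3 -c "
from h import *
avg(4);where();feet()"
```

```text
avg x y z n | F | w gf [ 1.890000e-02  5.910000e-02  1.371000e-01  6.690000e-02  1.361300e+00
  5.218000e-01 -4.551600e+00  6.700000e-03  1.004948e+02] sd [0.     0.     0.     0.0001]
t 21.57 rack [0.0189 0.0591 0.1371] F [ 1.2 -0.2 -4.4] w 0.0065 gf 100.5 j [ 0.24  0.38 -0.43  2.16 -0.44  0.18  0.89] tilt z.up 1.0 y.n 1.0
side 29 [278.6 189.7] x -0.1601 y mean/min/max -0.0488 -0.0753 -0.0242
side 25 [245.8 193.2] x -0.0732 y mean/min/max -0.0431 -0.0624 -0.026
side 12 [213.2 193.2] x 0.0113 y mean/min/max -0.0536 -0.0677 -0.0409
side 22 [255.3 197.9] x -0.0958 y mean/min/max -0.0195 -0.037 -0.0013
side 25 [196.9 200.9] x 0.0534 y mean/min/max -0.0244 -0.0418 -0.0068
side 24 [226.  200.2] x -0.0206 y mean/min/max -0.0184 -0.0372 0.0019
top 59 [266.4 169.8] x 0.0493 y mean/min/max -0.0075 -0.0401 0.0244
top 17 [283.8 185.5] x -0.0227 y mean/min/max -0.0239 -0.034 -0.0141
top 47 [290.8 194.9] x -0.0597 y mean/min/max -0.0249 -0.0439 -0.0085
top 57 [280.8 201.1] x -0.0585 y mean/min/max 0.0113 -0.0022 0.029
top 50 [309.  209.6] x -0.1291 y mean/min/max -0.0449 -0.0557 -0.0361
```

Emit:
step_arm --pt "-0.0015 0.0022 0.0005 0 0 0" --pt "-0.003 0.0045 0.0005 0 0 0" --pt "-0.0045 0.0067 0.0005 0 0 0" --pt "-0.0062 0.009 0.0005 0 0 0" --pt "-0.0062 0.009 0.0005 0 0 0"

```text
clock: 22.08
tcp_pos: [0.586, 0.0901, 0.1371]
orientation: [1.311, 2.501, 0.668]
contact_force: [3.0, 0.4, -4.1]
grip_width: 0.0066
gripper_force: 100.4
```

```bash
python3 -c "
from h import *
avg(4);feet()"
```

```text
avg x y z n | F | w gf [ 1.850000e-02  6.580000e-02  1.371000e-01  6.660000e-02  2.087800e+00
 -9.942000e-01 -3.106700e+00  6.600000e-03  1.005345e+02] sd [0. 0. 0. 0.]
side 29 [278.6 189.7] x -0.1601 y mean/min/max -0.0488 -0.0753 -0.0242
side 20 [246.  194.2] x -0.0732 y mean/min/max -0.0389 -0.0533 -0.026
side 22 [255.3 197.9] x -0.0958 y mean/min/max -0.0195 -0.037 -0.0013
side 21 [226.  200.8] x -0.0205 y mean/min/max -0.0162 -0.0328 0.0019
side 26 [197.  202.2] x 0.0533 y mean/min/max -0.0191 -0.0373 -0.0023
top 61 [264.6 171. ] x 0.0493 y mean/min/max -0.0007 -0.0331 0.0313
top 26 [282.3 186.4] x -0.0227 y mean/min/max -0.0186 -0.034 -0.0039
top 46 [288.7 196.5] x -0.0602 y mean/min/max -0.0166 -0.0352 0.0002
top 59 [278.8 202.5] x -0.0588 y mean/min/max 0.019 0.0029 0.0401
top 50 [306.8 211.5] x -0.1301 y mean/min/max -0.0361 -0.0453 -0.0275
```

Emit:
step_arm --pt "-0.001 0.0014 0 0 0 0" --pt "-0.0024 0.0034 0 0 0 0" --pt "-0.0015 0.004 -0.002 0 0 0" --pt "-0.0005 0.0048 -0.0042 0 0 0" --pt "-0.0005 0.0048 -0.0042 0 0 0"

```text
clock: 22.8
tcp_pos: [0.5869, 0.0909, 0.1354]
orientation: [1.313, 2.497, 0.667]
contact_force: [-0.2, -5.3, 4.3]
grip_width: 0.0068
gripper_force: 102.2
```

```bash
python3 -c "
from h import *
avg(4)"
```

```text
avg x y z n | F | w gf [ 1.970000e-02  6.600000e-02  1.353000e-01  6.670000e-02 -2.969700e+00
 -4.533200e+00  4.172000e+00  6.800000e-03  1.021452e+02] sd [0. 0. 0. 0.]
```

Emit:
step_arm --pt "-0.001 -0.0006 -0.0004 0 0 0" --pt "-0.0018 -0.0012 -0.0008 0 0 0" --pt "-0.0018 -0.0012 -0.0008 0 0 0"

```text
clock: 23.25
tcp_pos: [0.5863, 0.0909, 0.1351]
orientation: [1.312, 2.497, 0.669]
contact_force: [3.1, -5.1, 4.1]
grip_width: 0.0065
gripper_force: 101.6
```

Emit:
step_arm --pt "0 0 0 0 0 0" --pt "0 0 0 0 0 0" --pt "0 0 0 0 0 0" --pt "0 0 0 0 0 0" --jaw 0.78

```text
clock: 23.58
tcp_pos: [0.5837, 0.0927, 0.1335]
orientation: [1.312, 2.504, 0.668]
contact_force: [0.5, -0.2, -0.1]
grip_width: 0.0188
gripper_force: 0.0
```

```bash
python3 -c "
from h import *
avg(4);feet();where();go(leg(3,.114,.066))"
```

```text
avg x y z n | F | w gf [ 0.0182  0.0688  0.1336  0.0646 -0.1732  0.1465 -0.1043  0.0188  0.    ] sd [0.0001 0.0002 0.0001 0.0001]
side 29 [278.6 189.7] x -0.1601 y mean/min/max -0.0488 -0.0753 -0.0242
side 26 [213.6 195.3] x 0.0105 y mean/min/max -0.0441 -0.0631 -0.0274
side 13 [246.2 195. ] x -0.0735 y mean/min/max -0.0351 -0.044 -0.026
side 22 [255.3 197.9] x -0.0958 y mean/min/max -0.0195 -0.037 -0.0013
side 27 [196.6 202.8] x 0.0543 y mean/min/max -0.0165 -0.0333 0.0016
side 14 [226.1 202. ] x -0.0205 y mean/min/max -0.0108 -0.0197 0.0019
top 56 [264.3 170.9] x 0.05 y mean/min/max -0.0003 -0.0331 0.0313
top 26 [282.5 186.5] x -0.0233 y mean/min/max -0.0187 -0.034 -0.0036
top 118 [284.2 200.7] x -0.0634 y mean/min/max 0.0021 -0.0309 0.0418
top 45 [305.9 212.7] x -0.1318 y mean/min/max -0.0316 -0.041 -0.0233
t 23.88 rack [0.0184 0.0684 0.1338] F [ 0.1  0.1 -0. ] w 0.019 gf 0.0 j [ 0.18  0.38 -0.38  2.17 -0.55  0.17  0.98] tilt z.up 0.99999 y.n 1.0
go [0.0017, -0.0036, 0.0015, 0.0, 0.0, 0.0]
```

Emit:
step_arm --pt "-0.01 -0.0069 0.021 0 0 0" --pt "-0.025 -0.0172 0.0526 0 0 0" --pt "-0.045 -0.031 0.0947 0 0 0" --pt "-0.065 -0.0449 0.1368 0 0 0" --pt "-0.0823 -0.0568 0.1732 0 0 0"

```text
clock: 24.3
tcp_pos: [0.5344, 0.0575, 0.2391]
orientation: [1.312, 2.502, 0.668]
contact_force: [0.6, 0.8, 0.3]
grip_width: 0.0183
gripper_force: 0.0
```

Emit:
step_arm --pt "0 -0.06 0.05 0 0 0" --pt "0 -0.12 0.1 0 0 0" --pt "0 -0.18 0.15 0 0 0" --pt "0 -0.24 0.15 0 0 0" --pt "0 -0.3 0.15 0 0 0"

```text
clock: 24.72
tcp_pos: [0.5361, -0.122, 0.3316]
orientation: [1.305, 2.498, 0.668]
contact_force: [1.6, -0.3, -1.1]
grip_width: 0.0189
gripper_force: 0.0
```

Emit:
step_arm --pt "0 -0.06 0 0 0 0" --pt "0 -0.12 0 0 0 0" --pt "0 -0.18 0 0 0 0" --pt "0 -0.18 0 0 0 0"

```text
clock: 25.05
tcp_pos: [0.5342, -0.2373, 0.3273]
orientation: [1.323, 2.493, 0.661]
contact_force: [0.7, -1.1, 0.3]
grip_width: 0.0185
gripper_force: 0.0
```

```bash
python3 -c "
from h import *
where();feet()
a=eyes.grab_frame('side');b=eyes.grab_frame('top');np.save('pics/s6.npy',a);np.save('pics/t6.npy',b)
cv2.imwrite('pics/m6.png',np.hstack([cv2.resize(a[160:260,145:285],(448,320),interpolation=2),cv2.resize(b[130:250,215:335],(320,320),interpolation=2)])[:,:,::-1])"
```

```text
t 25.05 rack [-0.2101 -0.1743  0.3273] F [-0.  -1.3  0.3] w 0.0185 gf 0.0 j [ 0.6   0.18 -0.05  1.87 -0.58  0.94  1.46] tilt z.up 0.99997 y.n 0.99996
side 28 [278.6 189.5] x -0.1602 y mean/min/max -0.0496 -0.0753 -0.0242
side 22 [255.3 197.9] x -0.0958 y mean/min/max -0.0195 -0.037 -0.0013
side 23 [226. 200.] x -0.0206 y mean/min/max -0.0193 -0.0372 -0.002
side 25 [196.5 202.7] x 0.0545 y mean/min/max -0.0169 -0.0333 0.0013
top 54 [264.2 170.9] x 0.0501 y mean/min/max 0.0002 -0.0331 0.0313
top 9 [260.3 183.1] x 0.0242 y mean/min/max 0.0319 0.0274 0.0368
top 49 [278.3 189.7] x -0.0243 y mean/min/max -0.0025 -0.0322 0.0274
top 52 [291.8 209.9] x -0.1005 y mean/min/max -0.0009 -0.0347 0.0305
top 51 [284.4 229.1] x -0.1369 y mean/min/max 0.0514 0.0259 0.0766
```

View pics/m6.png

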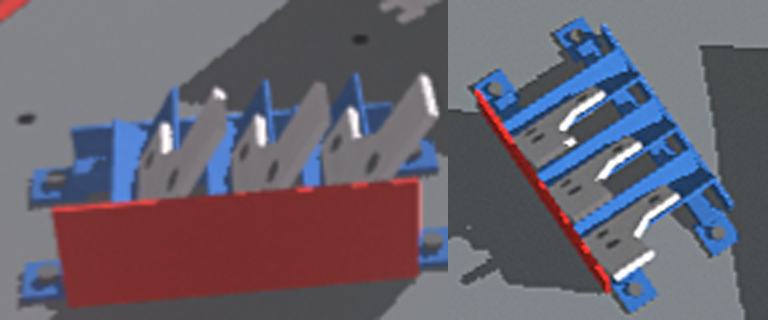

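All three now stand the right way round: top view montage legs at (555,140), (590,190) and (620,265), all at the fence. I'll now measure plate_b's extra lean more precisely.

```bash
python3 - <<'E'
from h import *
from scipy.optimize import least_squares
def cen(im,x0,y0,x1,y1):
    w=np.clip(im[y0:y1,x0:x1].astype(float).min(2)-165,0,40);v,u=np.mgrid[y0:y1,x0:x1];return np.array([(w*u).sum(),(w*v).sum()])/w.sum(),w.sum()
for n,a,b,box in(("side","side0","s6",(270,178,287,200)),("top","top0","t6",(272,218,298,240))):
    c0,w0=cen(np.load(f"pics/{a}.npy"),*box);c1,w1=cen(np.load(f"pics/{b}.npy"),*box);d=c1-c0
    def P(t,p,s=.135):   # lean extra t about a pivot at height p on the plate
        piv=leg(1,p,.060);u=up*np.cos(t)-nrm*np.sin(t);return piv+u*(s-p)
    for p in(0,.05):
        t=least_squares(lambda t:proj(n,P(t[0],p))-proj(n,P(0,p))-d,[0.]);print(n,d.round(2),round(w0),round(w1),"pivot",p,"deg",np.degrees(t.x).round(2),"res",t.fun.round(2))
E
```

```text
side [1.63 0.74] 1333 1135 pivot 0 deg [1.95] res [ 0.02 -0.04]
side [1.63 0.74] 1333 1135 pivot 0.05 deg [3.1] res [ 0.01 -0.03]
top [0.64 1.16] 2196 1990 pivot 0 deg [1.76] res [ 0.05 -0.03]
top [0.64 1.16] 2196 1990 pivot 0.05 deg [2.81] res [ 0.04 -0.03]
```

plate_b leans about 3 degrees extra, with its bottom out about 2.5 mm. That is inside the limits and steady, so touching it would risk more than it gains. I'll clear the arm's shadow and check the two placed plates.

Emit:
step_arm --pt "-0.05 -0.06 0 0 0 0" --pt "-0.1 -0.12 0 0 0 0" --pt "-0.15 -0.18 0 0 0 0" --pt "-0.2 -0.24 0 0 0 0" --pt "-0.2 -0.3 0 0 0 0"

```text
clock: 25.67
tcp_pos: [0.4155, -0.3961, 0.3284]
orientation: [1.311, 2.503, 0.669]
contact_force: [0.6, -1.0, -0.1]
grip_width: 0.0187
gripper_force: 0.0
```

```bash
python3 - <<'E'
from h import *
D={}
for n,(x0,y0,x1,y1) in {"side":(180,165,300,240),"top":(215,125,335,255)}.items():
    im=eyes.grab_frame(n).astype(int);m=(im.min(2)>185).astype(np.uint8);k,l,st,c=cv2.connectedComponentsWithStats(m,connectivity=8)
    D[n]=[(st[i,4],c[i]) for i in range(1,k) if x0<c[i][0]<x1 and y0<c[i][1]<y1 and st[i,4]>8]
for k in(1,2,3):
    e={n:proj(n,leg(k,.135,.060)) for n in D}
    b={n:min(D[n],key=lambda t:np.linalg.norm(t[1]-e[n])) for n in D}
    P,g=tri(b["side"][1],b["top"][1]);q=P-O;print(k,"legtop rack",np.round([q@ex-(k-2)*.075+.0675,q@ey,q[2]],4),"gap",round(g,4),b["side"][0],b["top"][0])
feet()
E
```

```text
1 legtop rack [-0.0042  0.0584  0.1506] gap 0.0026 29 52
2 legtop rack [-0.0009  0.0597  0.1524] gap 0.0028 34 51
3 legtop rack [-0.0011  0.0608  0.1527] gap 0.0031 39 51
side 29 [278.6 189.7] x -0.1601 y mean/min/max -0.0488 -0.0753 -0.0242
side 34 [245.5 191.7] x -0.073 y mean/min/max -0.0503 -0.0766 -0.026
side 38 [213.5 194. ] x 0.0106 y mean/min/max -0.0498 -0.0775 -0.0228
side 22 [255.3 197.9] x -0.0958 y mean/min/max -0.0195 -0.037 -0.0013
side 23 [226. 200.] x -0.0206 y mean/min/max -0.0193 -0.0372 -0.002
side 26 [196.5 202.6] x 0.0544 y mean/min/max -0.0172 -0.0333 0.0013
top 56 [264.3 170.9] x 0.05 y mean/min/max -0.0003 -0.0331 0.0313
top 51 [254.6 186.9] x 0.0239 y mean/min/max 0.0531 0.0274 0.079
top 60 [278.  190.2] x -0.0252 y mean/min/max -0.0008 -0.0348 0.0317
top 51 [269.1 207.3] x -0.0546 y mean/min/max 0.052 0.027 0.0782
top 58 [292.1 209.8] x -0.1008 y mean/min/max -0.0019 -0.0365 0.0305
top 52 [284.5 229. ] x -0.1369 y mean/min/max 0.0509 0.0251 0.0766
```

```bash
python3 -c "
from h import *
print(r.hand_in())"
```

```text
the job is handed in; nothing more can be done
None
```

I turned both mirrored plates (middle and far rows) and reseated them flush with the fence, then handed the job in. No verdict came back; plate_b was nudged to about 3° extra lean (limit 4°), probably by the gripper during a reach test, and I left it there.

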